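Change over the milling fixture and clamp it to the index

TASK

Change over the milling fixture: swing the clamp lever fully open to its stop, take out the finished blocks (those with a slot along the top) and lay them flat in the grey tray, right way up, and seat each plain blank from the bench flat and square in a fixture pocket of its own. Then swing the lever back until its arm points at the brass index tab and leave it there, with the strap over the blanks. Do not disturb the tub, its lid, the hex key or the oil bottle.

Things in the scene. Friction and masses are not known exactly. Their poses are not given: they have to be found in the camera images.
- blank0: Plain aluminium blank, a solid rectangular block 60 (its x, long side) x 40 (its y) x 32 mm (z), 0.2 kg; origin at the centre of its underside, z up. Its top is smooth. Starts flat on the bench in front of the fixture, turned any way. Two or three of the blanks are there; the others are absent (None from the start).
- blank1: Plain aluminium blank, a solid rectangular block 60 (its x, long side) x 40 (its y) x 32 mm (z), 0.2 kg; origin at the centre of its underside, z up. Its top is smooth. Starts flat on the bench in front of the fixture, turned any way. Two or three of the blanks are there; the others are absent (None from the start).
- blank2: Plain aluminium blank, a solid rectangular block 60 (its x, long side) x 40 (its y) x 32 mm (z), 0.2 kg; origin at the centre of its underside, z up. Its top is smooth. Starts flat on the bench in front of the fixture, turned any way. Two or three of the blanks are there; the others are absent (None from the start).
- finished0: Finished aluminium block, same outside as a blank, 60 (its x, long side) x 40 (its y) x 32 mm (z), 0.2 kg; origin at the centre of its underside, z up. Told apart by the milled slot, 16 mm wide and 10 mm deep, that runs along its whole top in the long (x) direction between two 12 mm ridges. Starts seated in a pocket of the fixture. Two or three are there; others absent (None from the start).
- finished1: Finished aluminium block, same outside as a blank, 60 (its x, long side) x 40 (its y) x 32 mm (z), 0.2 kg; origin at the centre of its underside, z up. Told apart by the milled slot, 16 mm wide and 10 mm deep, that runs along its whole top in the long (x) direction between two 12 mm ridges. Starts seated in a pocket of the fixture. Two or three are there; others absent (None from the start).
- finished2: Finished aluminium block, same outside as a blank, 60 (its x, long side) x 40 (its y) x 32 mm (z), 0.2 kg; origin at the centre of its underside, z up. Told apart by the milled slot, 16 mm wide and 10 mm deep, that runs along its whole top in the long (x) direction between two 12 mm ridges. Starts seated in a pocket of the fixture. Two or three are there; others absent (None from the start).
- pocket0 (a point): Centre of the floor of pocket 0 of the fixture, 12 mm above the bench. Pocket 63 mm along the fixture's y, 43 mm along its x (a block lies with its long side, its x, along the fixture's y), 10 mm deep below the plate's top; mouth chamfered 2 mm; a seated block stands 22 mm proud. The three pockets stand 75 mm apart in a row along y. Axes parallel to the fixture's.
- pocket1 (a point): Centre of the floor of pocket 1 of the fixture, 12 mm above the bench. Pocket 63 mm along the fixture's y, 43 mm along its x (a block lies with its long side, its x, along the fixture's y), 10 mm deep below the plate's top; mouth chamfered 2 mm; a seated block stands 22 mm proud. The three pockets stand 75 mm apart in a row along y. Axes parallel to the fixture's.
- pocket2 (a point): Centre of the floor of pocket 2 of the fixture, 12 mm above the bench. Pocket 63 mm along the fixture's y, 43 mm along its x (a block lies with its long side, its x, along the fixture's y), 10 mm deep below the plate's top; mouth chamfered 2 mm; a seated block stands 22 mm proud. The three pockets stand 75 mm apart in a row along y. Axes parallel to the fixture's.
- fixture: Steel milling fixture fixed to the bench, place and yaw differ each time. Origin at bench level under the middle pocket; x points away from the robot, y along the row of pockets to the left, z up. Pocket plate 72 x 240 x 22 mm (x, y, z); a foot 30 mm deep and 14 mm high behind it (+x). Lever pivot at x 0, y -165 mm.
- lever (a joint): Clamp lever, swings level about the upright pivot. 0 to 1.6 rad: at 0 (stop) fully open, arm along the fixture's -x (towards the robot); grows counter-clockwise seen from above (at 1.571 the arm points along the fixture's -y). Stays where left; friction 0.25 N m (2 to 3 N at the grip). Steel arm 16 mm wide, 50 to 60 mm above the bench. The clamp strap turns with it.
- lever_grip (a point): On the axis of the lever's upright black round grip, 110 mm from the pivot, 85 mm above the bench. Grip diameter 20 mm, standing from 60 mm (the arm's top) to 108 mm above the bench; can be pinched from above. Axes turn with the lever: -x points from pivot to grip, z up.
- strap_root (a point): On the pivot axis, at the root of the clamp strap: three dark steel fingers fixed to the lever hub and turning with it, fanned 0.13 rad apart, each 24 mm wide, 280 mm out from the pivot, 48 to 56 mm above the bench (4 mm over seated blocks). At lever 1.15 the strap lies along the row, over the pockets; at 0 it points away from the robot, clear of them.
- index: Brass index tab fixed on the arc scale by the lever, its angle differs each time. Origin on the lever pivot's axis at bench level; its -x points from pivot to tab, which stands 150 mm from the pivot, 8 mm thick, up to 48 mm above the bench. The lever points at it when its arm is parallel to this x (joint value = yaw of index minus yaw of fixture, 0.95 to 1.35 rad).
- tray: Grey plastic tray for finished blocks on the left of the bench, fixed, outside 248 (x) x 138 (y) x 22 mm high, walls 4 mm thick. Origin at the centre of its underside.
- tray_in (a point): Centre of the tray's inner floor, 4 mm above the bench; inside 240 (x) x 130 mm (y), axes as the tray's.
- tub: Bystander: clear plastic tub, 116 mm across at the rim, 115 mm high, on the right. Origin at its underside.
- tub_lid: Bystander: flat tub lid, 118 mm across, 8 mm thick, white centre, on the left near the robot. Origin at its underside.
- hexkey: Bystander: L-shaped hex key about 100 mm long, 8 mm thick, between fixture and tray. Origin near its middle.
- oiler: Bystander: white oil bottle, 48 mm across, 130 mm high, on the right near the robot. Origin at its underside.

How it is judged:
By the outcome, as a careful person would: the job done as asked, in the order asked, and still so for the second after the job is handed in, with the robot touching nothing.
Of finished0, finished1, finished2 only 2 to 3 are there at a start; the rules pass over those that are not, and their reading is None.
Of blank0, blank1, blank2 only 2 to 3 are there at a start; the rules pass over those that are not, and their reading is None.
At some moment in a run one of blank0, blank1, blank2 may be knocked a few centimetres aside while the robot is not near it.
Once in a run the grip may slacken for a moment while it holds something.
It also fails if it takes over 210 s, if anything falls off the work surface, if the arm or the gripper's body presses on something with over 40 N, if the wrist force passes 120 N, or if a joint passes its speed limit or range.

ROBOT

A 6-joint arm with a two-finger parallel gripper is mounted at the origin on the work surface. World frame = base frame: x ahead of the robot, y to its left, z up, the work surface at z = 0. Lengths are in m, angles in degrees, forces in N, time in s.
With the tool pointing down it reaches from about 0.375 to 0.9 m from the base axis. Payload 3.1 kg.
Tool frame: the origin (TCP) lies at the very end of the fingers, on their centre line; the grasp point (between the pads) lies 19 mm behind it; z points along the fingers, y is the line along which they close (so a half turn about z gives the same grasp; the last joint's range is limited). The gripper opens to 87 mm and grips with 3 to 60 N. Pads are 19 mm wide; open, the fingers measure 117 mm over their backs; the gripper's body (75 mm by 190 mm) begins 51 mm behind the grasp point.
Start: joints at [56.121, 30.224, 82.088, -0, 67.689, -10.227], TCP at [0.251, 0.572, 0.223] pointing down, gripper open.
Joint ranges: [-176.69, 176.69], [-43.24, 126.21], [12.49, 139.97], [-82, 262], [0, 151.66], [-163.58, 163.58]. Speed limits (degrees/s): [159.86, 159.86, 180, 180, 180, 180].

INTERFACE

Orientations are given as a 3x3 rotation matrix whose columns are the frame's x, y, z axes.
In Python, from rig import readout, viewer, ticket gives the robot as it stands.
- The arm moves only by the tool send_rows, never from a script. Its argument "moves" is a list of rows, each a list of 6 numbers: the shift along the tool's x, y, z in units of 250 mm (1.0 is 250 mm), then the turn, a rotation vector about the tool's x, y, z in units of 90 degrees (1.0 is 90 degrees). A call has 1 to 12 rows; each row is the pose to reach, as a shift and turn from the pose commanded when the call began, along the tool's axes at that moment; what a row does not reach only later rows make up. A row lasts 1/10 s, in which the tool goes at most 50 mm and 8.59 degrees, less where a joint would pass 70% of its speed; a pose out of reach is approached as far as the arm can. A call with a number of a shift or a turn outside -1 to 1 is refused whole. A call with a gripper value outside its range is refused whole. "grip" is the opening, from 0 (shut) to 1 (fully open), set as the call begins (left out, the last holds). The fingers move at their own pace and stop on an object; the grip force is fixed at half the most. Time passes only in rows, so rows that repeat a pose let the fingers close. It gives the time, the measured TCP pose, the force, the opening and the grip force at its end, in the units of the state.
- readout.read_state(): the state, without advancing time (a new reading comes with each control period).
- viewer.capture(name): name is "scene" or "top" or "wrist"; returns (picture, depth): 420x560x3 uint8, red, green, blue; 420x560 float32, m along the optical axis (not along the pixel's ray), 0 where there is no reading.
- viewer.camera_info(name): a dict with "fx", "fy", "cx", "cy" (pixels), "R" (3x3) and "t" (3): a world point X has camera coordinates R X + t; the wrist camera has in their place "tool_from_camera" (4x4, takes a point from camera to tool coordinates, whose origin is the TCP and whose axes are the flange's). Camera axes: x right, y down, z forward; pixel columns grow to the right and rows downward; lengths in m; the calibration is good to about 2 mm. A picture is of the moment at which its call begins: read the wrist's pose just before it. camera_info takes no time and is no camera call.
- ticket.hand_in(): hands the job in; it is judged then, once.
The state is a dict: "time_s": time; "joint_positions": joint angles; "qvel": joint speeds; "tau": joint torques, N m; "position": TCP position; "tcp_rot": TCP orientation; "force": force on the tool from outside, world axes, zero at the start; "moment": the same for the moment, N m; "opening": opening from 0.0 (shut) to 1.0 (fully open); "grasp_force": force on a finger pad.
Only numpy, scipy, OpenCV 4.12 (cv2) and the standard library are available. Lean on these libraries where they do the work, as an engineer would, in place of code of your own. Each camera call takes 0.05 s, during which the arm holds its last target. There are 200 camera calls.

## Working session

There is one attempt and no reset: what is moved stays moved. The work goes in short steps, Python scripts to look and compute and a tool call to move; the robot and the scene stay as the last step left them, time stands still between calls to the robot, and variables do not carry over. Pictures are saved under pics/ and viewed, at most 14 in all, crops included, and the job is handed in when it is done.

Besides the shell and the picture viewer there is one more tool, called after "Request:" in YAML: its name, and indented under it one key for each argument. send_rows: Moves the arm, as the interface text tells. Shifts and turns lie within -1 to 1; 1 stands for 250 mm of shift or 90 degrees of turn. Its arguments: {"type":"object","properties":{"moves":{"type":"array"},"grip":{"type":"number"}},"required":["moves"]}

```bash
ls; mkdir -p pics
python3 - <<'E'
from rig import readout, viewer
import cv2,numpy as np
s=readout.read_state(); print(s['position'],s['tcp_rot'],s['opening'])
for n in ['top','scene']:
    p,d=viewer.capture(n); cv2.imwrite(f'pics/{n}0.png',p[:,:,::-1]); np.savez(f'pics/{n}0.npz',p=p,d=d)
    print(n,viewer.camera_info(n))
print(viewer.camera_info('wrist'))
E
```

```text
pics
[0.25031461 0.57188793 0.22157924] [[-9.16003239e-01  4.01169205e-01 -1.15521846e-03]
 [ 4.01170729e-01  9.16001525e-01 -1.80339878e-03]
 [ 3.34713816e-04 -2.11535896e-03 -9.99997707e-01]] 0.9984099752346806
top {'fx': 521.7428438479357, 'fy': 521.7428438479357, 'cx': 274.073968033407, 'cy': 211.05249272332023, 'R': array([[-0.00696847, -0.99997   , -0.0033819 ],
       [-0.99532357,  0.00726186, -0.09632373],
       [ 0.0963454 ,  0.00269486, -0.99534431]]), 't': array([-0.02538087,  0.45002236,  1.28713465])}
scene {'fx': 409.14506984061273, 'fy': 409.14506984061273, 'cx': 279.6891040336945, 'cy': 209.5144599824025, 'R': array([[ 0.27211765,  0.96226276, -0.00154053],
       [ 0.48707132, -0.13911892, -0.8622108 ],
       [-0.82988765,  0.23387243, -0.5065473 ]]), 't': array([-0.06849842, -0.14160922,  1.43510774])}
{'fx': 309.53935931090837, 'fy': 309.53935931090837, 'cx': 275.1124576094065, 'cy': 208.27569087453867, 'tool_from_camera': array([[ 1.33634917e-04, -9.58176548e-01, -2.86177716e-01,
         7.85976694e-02],
       [ 9.99998930e-01,  5.44848288e-04, -1.35728974e-03,
         4.32398194e-04],
       [ 1.45644664e-03, -2.86177228e-01,  9.58175596e-01,
        -1.62235621e-01],
       [ 0.00000000e+00,  0.00000000e+00,  0.00000000e+00,
         1.00000000e+00]])}
```

Run:
```python
import cv2
p=cv2.imread('pics/top0.png'); cv2.imwrite('pics/top0b.png',cv2.resize(p,(800,600),interpolation=cv2.INTER_CUBIC))
```

```text
(no output)
```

View pics/top0b.png

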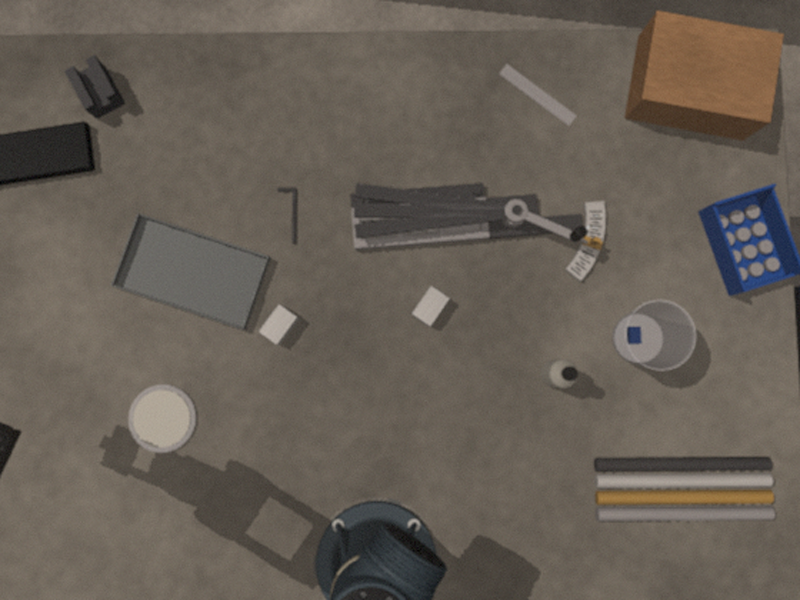

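View pics/scene0.png

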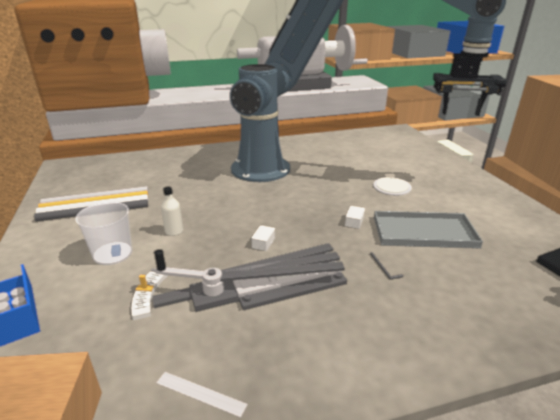

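The top view (800 px scale) shows the pivot at (515,210), the grip at (578,233) and the brass tab near (596,242). Two blanks sit at (281,324) and (432,306). The tray corners are (140,217), (270,260), (247,328) and (115,285), and the strap lies over the row.

```bash
cat > h.py <<'E'
import numpy as np, cv2
from rig import readout, viewer
from scipy.spatial.transform import Rotation as Ro
def ray(cam,u,v,z,pose=None):
    """world point of pixel (u,v) on plane z"""
    i=viewer.camera_info(cam)
    d=np.array([(u-i['cx'])/i['fx'],(v-i['cy'])/i['fy'],1.])
    if cam=='wrist':
        T=np.eye(4);T[:3,:3]=pose[1];T[:3,3]=pose[0];T=T@i['tool_from_camera'];o=T[:3,3];d=T[:3,:3]@d
    else: R=np.array(i['R']);o=-R.T@i['t'];d=R.T@d
    return o+d*(z-o[2])/d[2]
def proj(cam,X,pose=None):
    i=viewer.camera_info(cam);X=np.atleast_2d(X)
    if cam=='wrist':
        T=np.eye(4);T[:3,:3]=pose[1];T[:3,3]=pose[0];T=np.linalg.inv(T@i['tool_from_camera']);c=X@T[:3,:3].T+T[:3,3]
    else: c=X@np.array(i['R']).T+i['t']
    return np.c_[c[:,0]/c[:,2]*i['fx']+i['cx'],c[:,1]/c[:,2]*i['fy']+i['cy']]
def goal(p,yaw):
    """tool down, closing axis y at world angle yaw (deg, mod 180): print shift+turn in units from present commanded ~ measured pose"""
    s=readout.read_state();R=np.array(s['tcp_rot']);P=np.array(s['position'])
    best=None
    for k in (0,180):
        a=np.radians(yaw+k);y=np.array([np.cos(a),np.sin(a),0]);z=np.array([0,0,-1.]);G=np.c_[np.cross(y,z),y,z]
        r=Ro.from_matrix(R.T@G).as_rotvec(degrees=True)
        if best is None or np.linalg.norm(r)<np.linalg.norm(best):best=r
    return np.round(R.T@(np.array(p)-P)/.25,4),np.round(best/90,4)
def look(name):
    s=readout.read_state();pose=(np.array(s['position']),np.array(s['tcp_rot']))
    p,d=viewer.capture('wrist');cv2.imwrite(f'pics/{name}.png',p[:,:,::-1])
    np.savez(f'pics/{name}.npz',p=p,d=d,P=pose[0],R=pose[1]);return p,d,pose
def load(name):
    f=np.load(f'pics/{name}.npz');return f['p'],f['d'],(f['P'],f['R'])
E
python3 - <<'E'
from h import *
k=.7
for n,u,v,z in [('pivot',515,210,.06),('grip',578,233,.108),('tab',596,242,.048),('b0',281,324,.032),('b1',432,306,.032),('plateFL',356,249,.022),('plateFR',489,238,.022),
 ('t1',140,217,.022),('t2',270,260,.022),('t3',247,328,.022),('t4',115,285,.022),('tub',655,335,.115),('oil',566,374,.13),('lid',162,418,.008)]:
    print(n,ray('top',u*k,v*k,z).round(3))
d=np.load('pics/top0.npz')['d'];print(d[147,360],d[214,302])
E
```

```text
pivot [ 0.603 -0.243  0.06 ]
grip [ 0.553 -0.338  0.108]
tab [ 0.548 -0.384  0.048]
b0 [0.411 0.164 0.032]
b1 [ 0.44  -0.099  0.032]
plateFL [0.544 0.034 0.022]
plateFR [ 0.561 -0.202  0.022]
t1 [0.604 0.417 0.022]
t2 [0.525 0.186 0.022]
t3 [0.405 0.225 0.022]
t4 [0.483 0.458 0.022]
tub [ 0.383 -0.456  0.115]
oil [ 0.321 -0.306  0.13 ]
lid [0.249 0.375 0.008]
1.2754384 1.3014859
```

Request:
send_rows:
  moves:
    - [-0.6, -0.72, -0.05, 0, 0, 0]
    - [-0.6, -0.72, -0.05, 0, 0, 0]
    - [-0.6, -0.72, -0.05, 0, 0, 0]
    - [-0.6, -0.72, -0.05, 0, 0, 0]
    - [-0.6, -0.72, -0.05, 0, 0, 0]
    - [-0.6, -0.72, -0.05, 0, 0, 0]

```text
time_s: 0.7
position: [0.316, 0.3438, 0.2349]
tcp_rot: [[-0.914, 0.405, -0.001], [0.405, 0.914, -0.002], [0.0, -0.003, -1.0]]
force: [-0.7, 0.4, -0.4]
opening: 1.0
grasp_force: 0.0
```

Request:
send_rows:
  moves:
    - [-0.6, -0.72, -0.05, 0, 0, 0]
    - [-0.6, -0.72, -0.05, 0, 0, 0]
    - [-0.6, -0.72, -0.05, 0, 0, 0]
    - [-0.6, -0.72, -0.05, 0, 0, 0]
    - [-0.6, -0.72, -0.05, 0, 0, 0]
    - [-0.6, -0.72, -0.05, 0, 0, 0]

```text
time_s: 1.3
position: [0.3833, 0.1198, 0.2479]
tcp_rot: [[-0.914, 0.406, 0.002], [0.406, 0.914, -0.001], [-0.002, 0.0, -1.0]]
force: [0.2, -0.4, -0.3]
opening: 0.998
grasp_force: 0.0
```

Request:
send_rows:
  moves:
    - [-0.6, -0.72, -0.05, 0, 0, 0]
    - [-0.6, -0.72, -0.05, 0, 0, 0]
    - [-0.6, -0.72, -0.05, 0, 0, 0]
    - [-0.6, -0.72, -0.05, 0, 0, 0]
    - [-0.6, -0.72, -0.05, 0, 0, 0]
    - [-0.6, -0.72, -0.05, 0, 0, 0]
    - [-0.6, -0.72, -0.05, 0, 0, 0]
    - [-0.6, -0.72, -0.05, 0, 0, 0]

```text
time_s: 2.1
position: [0.4457, -0.1006, 0.2596]
tcp_rot: [[-0.917, 0.4, -0.002], [0.4, 0.917, 0.002], [0.002, 0.001, -1.0]]
force: [-0.7, 0.2, 0.6]
opening: 1.001
grasp_force: 0.0
```

Run:
```python
from h import *
p,d,pose=look('w1');print(pose[0],readout.read_state()['joint_positions'])
cv2.imwrite('pics/w1b.png',cv2.resize(p[:,:,::-1],(800,600),interpolation=cv2.INTER_CUBIC))
```

```text
[ 0.44565712 -0.10061887  0.25956306] [-2.68013177e+01  1.43483660e+01  1.02502605e+02  3.06216982e-02
  6.32489076e+01 -9.32908252e+01]
```

View pics/w1b.png

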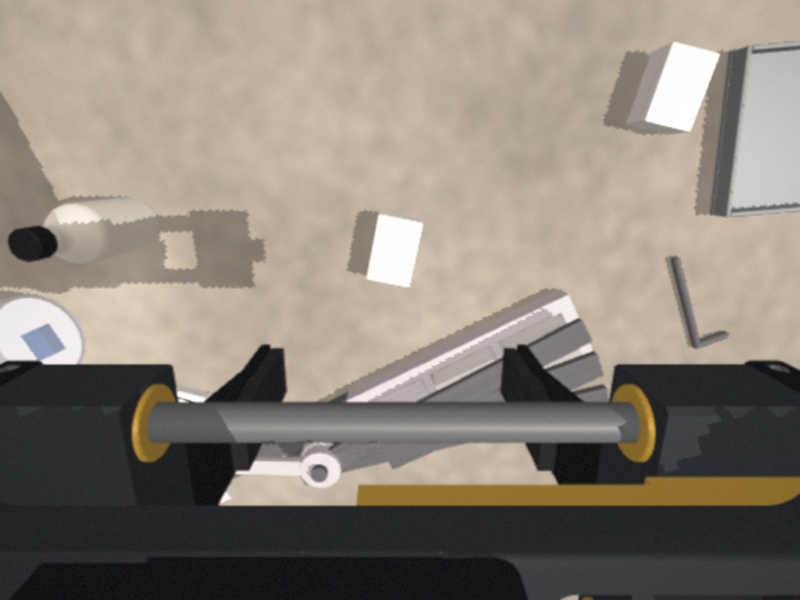

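The wrist view (800 px scale) shows the blanks at (395,250) and (680,88) clearly, while the lever is hidden by the fingers. I'll enlarge the top view at the lever.

Run:
```python
from h import *
p=cv2.imread('pics/top0.png')[115:205,240:440]; cv2.imwrite('pics/c1.png',cv2.resize(p,(800,360),interpolation=cv2.INTER_CUBIC))
```

```text
(no output)
```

View pics/c1.png

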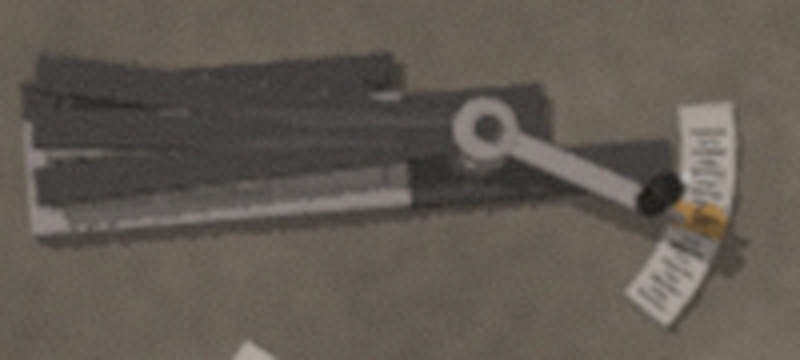

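Crop pixels (4x, offset 240,115): hub (488,127), grip top (667,188), tab (702,218), plate front corners (35,237) and (409,206).

Run:
```python
from h import *
g=lambda u,v,z:ray('top',240+u/4-.375,115+v/4-.375,z)
L,Rr=g(35,237,.022),g(409,206,.022); print(L,Rr,np.linalg.norm(L-Rr))
v=L-Rr;yaw=np.arctan2(-v[0],v[1]);print('yaw',np.degrees(yaw))
for z in (.06,.068):print('piv',g(488,127,z))
gr=g(667,188,.108);tb=g(702,218,.048);print('grip',gr,'tab',tb)
c,s=np.cos(yaw),np.sin(yaw);F=np.array([[c,-s],[s,c]])
o=(L+Rr)[:2]/2+F@[.036,0];print('origin',o)
pv=o+F@[0,-.165];print('pivot from plate',pv)
for p in (gr,tb):
  d=p[:2]-pv;print(np.linalg.norm(d),(np.degrees(np.arctan2(d[1],d[0]))-180-np.degrees(yaw))%360)
print('mid pockets',[o+F@[0,k*.075] for k in(-1,0,1)])
p,d,pose=load('w1')
m=(p.min(2)>225).astype(np.uint8);n,l,st,ce=cv2.connectedComponentsWithStats(m)
for i in range(1,n):
  if 800<st[i,4]<8000 and ce[i][1]<250:
    cn=cv2.findContours((l==i).astype(np.uint8),0,1)[0][0];r=cv2.boxPoints(cv2.minAreaRect(cn))
    w=np.array([ray('wrist',*q,.032,pose)[:2] for q in r]);e=[w[1]-w[0],w[2]-w[1]]
    print(ce[i],w.mean(0).round(4),[np.linalg.norm(x).round(4) for x in e],[np.degrees(np.arctan2(x[1],x[0])).round(1) for x in e])
```

```text
[0.54461094 0.03566045 0.022     ] [ 0.56264784 -0.20077512  0.022     ] 0.23712256344168095
yaw 4.362459218932856
piv [ 0.60458222 -0.24543373  0.06      ]
piv [ 0.60280525 -0.24408406  0.068     ]
grip [ 0.55648252 -0.3421225   0.108     ] tab [ 0.54898162 -0.37845885  0.048     ]
origin [ 0.58952509 -0.07981897]
pivot from plate [ 0.60207593 -0.24434093]
0.10788881094541944 60.63893041334671
0.14424501397227882 64.0400253627767
mid pockets [array([ 0.59523002, -0.15460168]), array([ 0.58952509, -0.07981897]), array([ 0.58382016, -0.00503626])]
[477.12018977  60.31734317] [0.4109 0.1682] [np.float64(0.0608), np.float64(0.0386)] [np.float64(143.8), np.float64(49.6)]
[275.86177715 175.21086037] [ 0.4407 -0.0973] [np.float64(0.0592), np.float64(0.0387)] [np.float64(144.5), np.float64(55.3)]
[ 25.07052097 230.48475222] [ 0.3771 -0.4331] [np.float64(0.0737), np.float64(0.0643)] [np.float64(66.5), np.float64(-34.9)]
```

Run:
```python
from h import *
print(goal([.556,-.344,.14],-25))
```

```text
(array([-0.7942, -0.7168,  0.4769]), array([ 1.100e-03, -6.000e-04, -9.836e-01]))
```

Request:
send_rows:
  moves:
    - [-0.4, -0.35, 0, 0, 0, 0.5]
    - [-0.79, -0.72, 0, 0, 0, 1]
    - [-0.79, -0.72, 0, 0, 0, 1]
    - [-0.79, -0.72, 0, 0, 0, 1]
    - [-0.79, -0.72, 0.2, 0, 0, 1]
    - [-0.79, -0.72, 0.3, 0, 0, 1]
    - [-0.79, -0.72, 0.48, 0, 0, 1]
    - [-0.79, -0.72, 0.48, 0, 0, 1]
    - [-0.79, -0.72, 0.48, 0, 0, 1]
    - [-0.79, -0.72, 0.48, 0, 0, 1]
    - [-0.79, -0.72, 0.48, 0, 0, 1]
    - [-0.79, -0.72, 0.48, 0, 0, 1]

```text
time_s: 3.35
position: [0.5554, -0.3447, 0.1399]
tcp_rot: [[0.399, 0.917, -0.001], [0.917, -0.399, 0.001], [0.001, -0.001, -1.0]]
force: [-0.1, 0.3, 0.3]
opening: 1.001
grasp_force: 0.0
```

Run:
```python
from h import *
s=readout.read_state();print(s['position'],s['joint_positions'])
print(goal([.556,-.344,.068],-25))
```

```text
[ 0.5554489  -0.34471158  0.13992568] [-4.16072870e+01  3.78445283e+01  8.18476723e+01  1.82039410e-02
  6.03619713e+01 -1.80984810e+01]
(array([0.0033, 0.0011, 0.2877]), array([-0.0005, -0.0003,  0.0165]))
```

Request:
send_rows:
  moves:
    - [0, 0, 0.15, 0, 0, 0]
    - [0, 0, 0.29, 0, 0, 0]
    - [0, 0, 0.29, 0, 0, 0]
    - [0, 0, 0.29, 0, 0, 0]

```text
time_s: 3.75
position: [0.555, -0.3457, 0.0674]
tcp_rot: [[0.399, 0.917, -0.001], [0.917, -0.399, 0.001], [0.001, -0.001, -1.0]]
force: [0.3, 0.3, -0.4]
opening: 0.996
grasp_force: 0.0
```

Request:
send_rows:
  grip: 0.1
  moves:
    - [0, 0, 0, 0, 0, 0]
    - [0, 0, 0, 0, 0, 0]
    - [0, 0, 0, 0, 0, 0]
    - [0, 0, 0, 0, 0, 0]
    - [0, 0, 0, 0, 0, 0]
    - [0, 0, 0, 0, 0, 0]

```text
time_s: 4.35
position: [0.5549, -0.3469, 0.0678]
tcp_rot: [[0.401, 0.916, 0.0], [0.916, -0.401, -0.0], [-0.0, 0.0, -1.0]]
force: [-0.2, -0.2, 0.4]
opening: 0.544
grasp_force: 0.0
```

Request:
send_rows:
  grip: 0.1
  moves:
    - [0, 0, 0, 0, 0, 0]
    - [0, 0, 0, 0, 0, 0]
    - [0, 0, 0, 0, 0, 0]
    - [0, 0, 0, 0, 0, 0]
    - [0, 0, 0, 0, 0, 0]
    - [0, 0, 0, 0, 0, 0]
    - [0, 0, 0, 0, 0, 0]

```text
time_s: 5.05
position: [0.5551, -0.3468, 0.0675]
tcp_rot: [[0.401, 0.916, 0.0], [0.916, -0.401, -0.0], [-0.0, 0.0, -1.0]]
force: [0.4, 0.4, -1.7]
opening: 0.218
grasp_force: 30.0
```

```bash
cat > lev.py <<'E'
# rows of a lever swing: from lever angle a0 to a1 (deg), tool turning along; printed in tool units
import sys
from h import *
a0,a1,n=float(sys.argv[1]),float(sys.argv[2]),int(sys.argv[3])
yaw,pv,r=float(sys.argv[4]),np.array([float(sys.argv[5]),float(sys.argv[6])]),.11
s=readout.read_state();R=np.array(s['tcp_rot']);P=np.array(s['position'])
f=lambda a:pv+r*np.array([np.cos(np.radians(180+yaw+a)),np.sin(np.radians(180+yaw+a))])
print(P,f(a0))
for a in np.linspace(a0,a1,n+1)[1:]:
    d=np.r_[f(a)-f(a0),0]
    print(np.round(R.T@d/.25,3)[:2],round(-(a-a0)/90,3))
E
python3 - <<'E'
from h import *
s=readout.read_state();P=s['position'];d=P[:2]-np.array([.602,-.2443]);print(P,np.linalg.norm(d),np.degrees(np.arctan2(d[1],d[0]))%360-184.36,s['opening'],s['grasp_force'],s['force'])
E
python3 lev.py 62 0 10 4.36 .602 -.2443
```

```text
[ 0.5550953  -0.34683501  0.06745897] 0.11275406736328784 61.05824762033512 0.21820753501187162 29.96796124469256 [ 0.38926048  0.35968725 -1.66708991]
[ 0.5550953  -0.34683501  0.06745897] [ 0.55789125 -0.34506913]
[ 0.003 -0.048] 0.069
[ 0.01  -0.094] 0.138
[ 0.023 -0.14 ] 0.207
[ 0.041 -0.185] 0.276
[ 0.063 -0.227] 0.344
[ 0.089 -0.266] 0.413
[ 0.12  -0.302] 0.482
[ 0.155 -0.335] 0.551
[ 0.193 -0.364] 0.62
[ 0.233 -0.389] 0.689
```

Request:
send_rows:
  moves:
    - [0.003, -0.048, 0, 0, 0, 0.069]
    - [0.01, -0.094, 0, 0, 0, 0.138]
    - [0.023, -0.14, 0, 0, 0, 0.207]
    - [0.041, -0.185, 0, 0, 0, 0.276]
    - [0.063, -0.227, 0, 0, 0, 0.344]
    - [0.089, -0.266, 0, 0, 0, 0.413]
    - [0.12, -0.302, 0, 0, 0, 0.482]
    - [0.155, -0.335, 0, 0, 0, 0.551]
    - [0.193, -0.364, 0, 0, 0, 0.62]
    - [0.215, -0.378, 0, 0, 0, 0.65]
    - [0.215, -0.378, 0, 0, 0, 0.65]

```text
time_s: 6.15
position: [0.4914, -0.2585, 0.0675]
tcp_rot: [[0.991, 0.136, 0.003], [0.136, -0.991, 0.0], [0.003, -0.0, -1.0]]
force: [4.6, 3.1, -4.3]
opening: 0.222
grasp_force: 30.0
```

```bash
python3 - <<'E'
from h import *
s=readout.read_state();P=s['position'];d=P[:2]-np.array([.602,-.2443]);print(P,np.linalg.norm(d),np.degrees(np.arctan2(d[1],d[0]))%360-184.36,s['opening'],s['grasp_force'],s['force'])
print(s['tcp_rot'])
E
python3 lev.py 3 -3 2 4.36 .602 -.2443
```

```text
[ 0.49135628 -0.25852498  0.0674831 ] 0.111554393746007 2.966081301146261 0.22166355723023765 30.001080952060875 [ 4.63824983  3.073985   -4.34233274]
[[ 9.90730949e-01  1.35813223e-01  2.63713845e-03]
 [ 1.35812563e-01 -9.90734457e-01  4.28606243e-04]
 [ 2.67091433e-03 -6.64769392e-05 -9.99996431e-01]]
[ 0.49135628 -0.25852498  0.0674831 ] [ 0.49290631 -0.25839136]
[ 0.001 -0.023] 0.033
[ 0.003 -0.046] 0.067
```

Request:
send_rows:
  moves:
    - [0.001, -0.012, 0, 0, 0, 0.017]
    - [0.001, -0.023, 0, 0, 0, 0.033]
    - [0.002, -0.034, 0, 0, 0, 0.045]
    - [0.002, -0.034, 0, 0, 0, 0.045]
    - [0.002, -0.034, 0, 0, 0, 0.045]

```text
time_s: 6.65
position: [0.491, -0.254, 0.0675]
tcp_rot: [[0.998, 0.068, 0.003], [0.068, -0.998, -0.005], [0.003, 0.006, -1.0]]
force: [3.1, -7.1, -8.8]
opening: 0.221
grasp_force: 30.0
```

Run:
```python
from h import *
s=readout.read_state();P=s['position'];d=P[:2]-np.array([.602,-.2443]);print(P,np.linalg.norm(d),np.degrees(np.arctan2(d[1],d[0]))%360-184.36,s['force'])
```

```text
[ 0.49095776 -0.25404242  0.06748843] 0.1114688053398617 0.654071341691747 [ 3.08249582 -7.05353075 -8.79840911]
```

Request:
send_rows:
  moves:
    - [0, -0.015, 0, 0, 0, 0]
    - [0, -0.03, 0, 0, 0, 0]
    - [0, -0.03, 0, 0, 0, 0]
    - [0, -0.03, 0, 0, 0, 0]

```text
time_s: 7.05
position: [0.4913, -0.2539, 0.0675]
tcp_rot: [[0.998, 0.069, 0.006], [0.069, -0.997, -0.016], [0.005, 0.017, -1.0]]
force: [-1.8, -25.4, -15.3]
opening: 0.219
grasp_force: 29.9
```

Request:
send_rows:
  moves:
    - [0, 0.02, 0, 0, 0, 0]
    - [0, 0.02, 0, 0, 0, 0]

```text
time_s: 7.25
position: [0.4912, -0.254, 0.0675]
tcp_rot: [[0.998, 0.066, 0.005], [0.066, -0.998, -0.008], [0.004, 0.008, -1.0]]
force: [2.7, -11.8, -10.9]
opening: 0.219
grasp_force: 30.0
```

Request:
send_rows:
  grip: 0.7
  moves:
    - [0, 0.01, 0, 0, 0, 0]
    - [0, 0.01, 0, 0, 0, 0]
    - [0, 0.01, 0, 0, 0, 0]
    - [0, 0.01, 0, 0, 0, 0]
    - [0, 0.01, -0.15, 0, 0, 0]
    - [0, 0.01, -0.3, 0, 0, 0]
    - [0, 0.0, -0.5, 0, 0, 0]
    - [-0.1, -0.2, -0.7, 0, 0, 0]
    - [-0.1, -0.3, -0.77, 0, 0, 0]
    - [-0.1, -0.4, -0.77, 0, 0, 0]
    - [-0.1, -0.4, -0.77, 0, 0, 0]
    - [-0.1, -0.4, -0.77, 0, 0, 0]

```text
time_s: 8.45
position: [0.4573, -0.1499, 0.2603]
tcp_rot: [[0.998, 0.068, 0.0], [0.068, -0.998, -0.001], [0.0, 0.001, -1.0]]
force: [-0.5, -0.3, -0.0]
opening: 0.703
grasp_force: 0.0
```

Run:
```python
from h import *
p,d,pose=look('w2');print(pose,readout.read_state()['joint_positions'])
cv2.imwrite('pics/w2b.png',cv2.resize(p[:,:,::-1],(800,600),interpolation=cv2.INTER_CUBIC))
```

```text
(array([ 0.45732292, -0.14990551,  0.2603278 ]), array([[ 9.97678816e-01,  6.80947824e-02,  2.85348406e-04],
       [ 6.80949724e-02, -9.97678584e-01, -7.19461016e-04],
       [ 2.35694452e-04,  7.37221806e-04, -9.99999700e-01]])) [-3.15270988e+01  1.63571609e+01  9.94068465e+01 -3.24235608e-02
  6.42284899e+01  5.46471153e+01]
```

View pics/w2b.png

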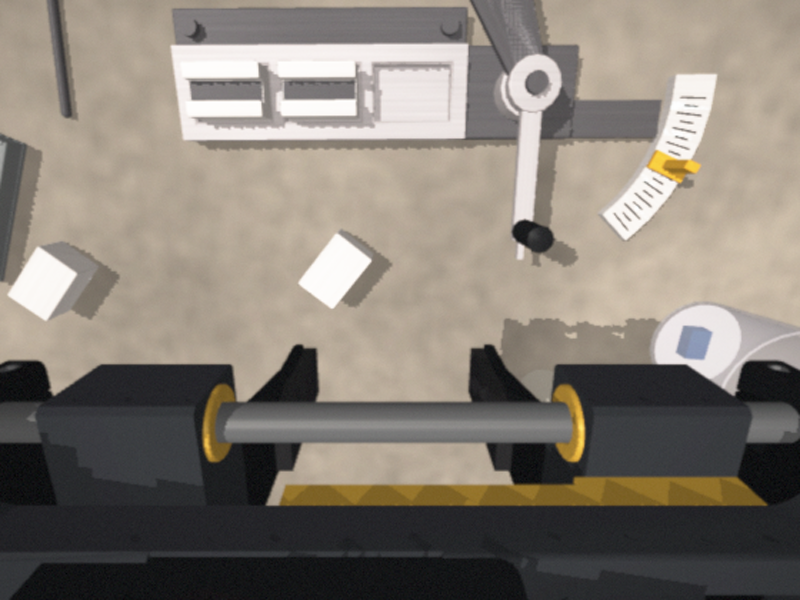

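The view (800 px scale) shows the lever open at its stop. Finished blocks are in the left pocket (226,90) and middle pocket (318,90), and the right pocket (414,93) is empty. The tab is at (672,166). I'll enlarge the lever and tab.

Run:
```python
from h import *
p,d,pose=load('w2')
c=p[0:190,110:510,::-1]; cv2.imwrite('pics/c2.png',cv2.resize(c,None,fx=2,fy=2,interpolation=cv2.INTER_CUBIC))
c=p[40:190,340:510,::-1]; c=cv2.resize(c,None,fx=4,fy=4,interpolation=cv2.INTER_CUBIC);cv2.imwrite('pics/c3.png',c)
```

```text
(no output)
```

View pics/c3.png

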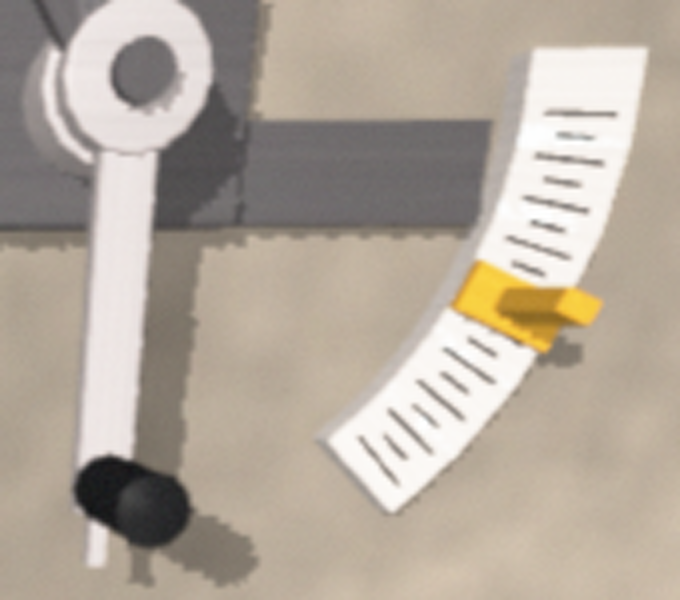

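View pics/c2.png

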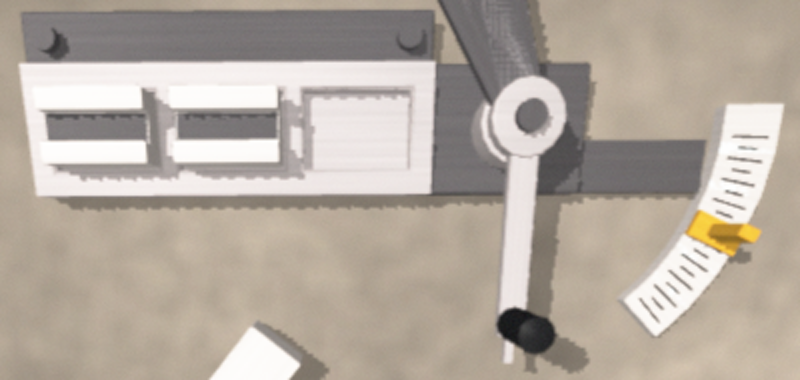

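Run:
```python
from h import *
p,d,pose=load('w2')
A=lambda u,v,z:ray('wrist',110+u/2-.25,v/2-.25,z,pose)[:2]
B=lambda u,v,z:ray('wrist',340+u/4-.375,40+v/4-.375,z,pose)[:2]
NL,NR,FR,FL=[A(*q,.022) for q in [(38,195),(432,193),(434,62),(21,64)]]
print('plate',NL,NR,FR,FL,np.linalg.norm(NL-NR),np.linalg.norm(FR-FL),np.linalg.norm(NL-FL))
for v in (NL-NR,FL-FR):print('yaw',np.degrees(np.arctan2(-v[0],v[1])))
yaw=np.arctan2(-(NL-NR+FL-FR)[0],(NL-NR+FL-FR)[1]);c,s=np.cos(yaw),np.sin(yaw);F=np.array([[c,-s],[s,c]])
o=(NL+NR+FR+FL)/4;print('o',o,'pivot',o+F@[0,-.165],'pivot from grip',np.array([.4912,-.2540])+F@[.11,0])
for q in [[(36,87),(140,86),(146,162),(42,163)],[(170,86),(276,84),(279,160),(174,162)]]:
    w=np.array([A(*x,.044) for x in q]);print('fin',w.mean(0),np.linalg.norm(w[0]-w[1]),np.linalg.norm(w[1]-w[2]),'local',F.T@(w.mean(0)-o))
pk=[(303,88),(410,88),(410,172),(308,172)]
# hub
for z in (.06,.064,.07):print('hub',z,B(147,71,z))
# heights by depth
i=viewer.camera_info('wrist');T=np.eye(4);T[:3,:3]=pose[1];T[:3,3]=pose[0];T=T@i['tool_from_camera']
def z3(u,v):
    U,V=340+u/4,40+v/4;D=d[int(round(V)),int(round(U))];return (T@np.r_[(U-i['cx'])/i['fx']*D,(V-i['cy'])/i['fy']*D,D,1])[:3].round(4)
for q in [(470,285),(500,320),(580,304),(590,308),(100,71),(540,100),(120,250)]:print(q,z3(*q))
pv=o+F@[0,-.165]
for q,z in [((466,282),.012),((560,329),.012),((578,305),.048)]:
    w=B(*q,z);e=w-pv;print(q,w,np.linalg.norm(e),np.degrees(np.arctan2(e[1],e[0]))%360-180-np.degrees(yaw))
m=(p.min(2)>225).astype(np.uint8);n,l,st,ce=cv2.connectedComponentsWithStats(m)
for k in range(1,n):
  if 800<st[k,4]<8000 and 140<ce[k][1]<250:
    cn=cv2.findContours((l==k).astype(np.uint8),0,1)[0][0];r=cv2.boxPoints(cv2.minAreaRect(cn))
    w=np.array([ray('wrist',*q,.032,pose)[:2] for q in r]);e=[w[1]-w[0],w[2]-w[1]]
    print(ce[k],w.mean(0).round(4),[np.linalg.norm(x).round(4) for x in e],[np.degrees(np.arctan2(x[1],x[0])).round(1) for x in e])
```

```text
plate [0.54549918 0.03452888] [ 0.56305891 -0.20495143] [ 0.63391445 -0.19792735] [0.61651542 0.03956937] 0.2401232244132768 0.23813318989118634 0.07119489257654456
yaw 4.193668890971673
yaw 4.1900093354704255
o [ 0.58974699 -0.08219513] pivot [ 0.60180787 -0.24675374] pivot from grip [ 0.60090574 -0.24595941]
fin [ 0.58407436 -0.00727768] 0.057218184874067705 0.038849382561057175 local [-0.00018126  0.07513168]
fin [ 0.58996631 -0.08181227] 0.05833311138272638 0.03880778595360068 local [0.00024672 0.00036581]
hub 0.06 [ 0.60305268 -0.24863601]
hub 0.064 [ 0.60231031 -0.24748191]
hub 0.07 [ 0.60119675 -0.24575076]
(470, 285) [ 0.5571 -0.3725  0.0168]
(500, 320) [ 0.5474 -0.3846  0.0166]
(580, 304) [ 0.5524 -0.3878  0.0483]
(590, 308) [ 0.5515 -0.3906  0.0491]
(100, 71) [ 0.6016 -0.2362  0.0615]
(540, 100) [ 0.6116 -0.3831  0.0131]
(120, 250) [ 0.5573 -0.2488  0.0603]
(466, 282) [ 0.55857345 -0.3731225 ] 0.133560018919665 66.9208442389649
(560, 329) [ 0.54649151 -0.40653188] 0.16908268216369038 66.7119258118177
(578, 305) [ 0.5525174  -0.38701217] 0.1486673442373506 66.44534833820249
[447.0984127  141.52592593] [ 0.5207 -0.3596] [np.float64(0.0581), np.float64(0.0329)] [np.float64(-33.9), np.float64(-123.0)]
[233.81160512 189.42954032] [ 0.4406 -0.0977] [np.float64(0.0583), np.float64(0.0386)] [np.float64(-35.3), np.float64(-124.8)]
[ 28.98500395 198.35595896] [0.4111 0.1679] [np.float64(0.0584), np.float64(0.0377)] [np.float64(-37.1), np.float64(-123.7)]
[490.91009056 236.64553687] [ 0.3988 -0.4454] [np.float64(0.0658), np.float64(0.0777)] [np.float64(-1.5), np.float64(-101.9)]
```

Lever stop confirmed. Fixture origin is (.5897,-.0820) with yaw 4.19°, and the tab is at about 66.6°. Next I move above the left finished block.

Run:
```python
from h import *
print(goal([.5842,-.0072,.10],4.19))
```

```text
(array([ 0.544 , -0.5389,  0.6393]), array([ 3.000e-04, -2.000e-04,  9.961e-01]))
```

Request:
send_rows:
  grip: 0.75
  moves:
    - [0.2, -0.2, 0, 0, 0, -1]
    - [0.4, -0.4, 0, 0, 0, -1]
    - [0.544, -0.539, 0, 0, 0, -1]
    - [0.544, -0.539, 0, 0, 0, -1]
    - [0.544, -0.539, 0, 0, 0, -1]
    - [0.544, -0.539, 0, 0, 0, -1]
    - [0.544, -0.539, 0.2, 0, 0, -1]
    - [0.544, -0.539, 0.4, 0, 0, -1]
    - [0.544, -0.539, 0.64, 0, 0, -1]
    - [0.544, -0.539, 0.64, 0, 0, -1]
    - [0.544, -0.539, 0.64, 0, 0, -1]
    - [0.544, -0.539, 0.64, 0, 0, -1]

```text
time_s: 9.7
position: [0.584, -0.0082, 0.0977]
tcp_rot: [[-0.065, 0.998, -0.003], [0.998, 0.065, 0.0], [0.001, -0.003, -1.0]]
force: [-0.5, -0.5, 0.5]
opening: 0.752
grasp_force: 0.0
```

Run:
```python
from h import *
print(goal([.5842,-.0072,.025],4.19),readout.read_state()['joint_positions'])
```

```text
(array([0.0038, 0.002 , 0.2909]), array([-0.0021, -0.0004, -0.0054])) [-1.17527820e+01  3.67768372e+01  9.39405116e+01 -2.06864279e-02
  4.94787320e+01 -1.54424280e+01]
```

Request:
send_rows:
  moves:
    - [0.004, 0.002, 0.15, 0, 0, -0.005]
    - [0.004, 0.002, 0.25, 0, 0, -0.005]
    - [0.004, 0.002, 0.29, 0, 0, -0.005]
    - [0.004, 0.002, 0.29, 0, 0, -0.005]
    - [0.004, 0.002, 0.29, 0, 0, -0.005]

```text
time_s: 10.2
position: [0.5856, -0.0065, 0.0281]
tcp_rot: [[-0.073, 0.997, 0.001], [0.997, 0.073, -0.0], [-0.0, 0.001, -1.0]]
force: [-0.2, 0.7, 0.4]
opening: 0.748
grasp_force: 0.0
```

Request:
send_rows:
  grip: 0.3
  moves:
    - [0, 0, 0, 0, 0, 0]
    - [0, 0, 0, 0, 0, 0]
    - [0, 0, 0, 0, 0, 0]
    - [0, 0, 0, 0, 0, 0]
    - [0, 0, 0, 0, 0, 0]
    - [0, 0, 0, 0, 0, 0]
    - [0, 0, 0, 0, 0, 0]

```text
time_s: 10.9
position: [0.5849, -0.006, 0.0281]
tcp_rot: [[-0.074, 0.997, 0.0], [0.997, 0.074, -0.0], [-0.0, 0.0, -1.0]]
force: [-0.9, 0.8, 6.1]
opening: 0.458
grasp_force: 30.0
```

Request:
send_rows:
  moves:
    - [0, 0, -0.03, 0, 0, 0]
    - [0, 0, -0.06, 0, 0, 0]
    - [0, 0, -0.12, 0, 0, 0]
    - [0, 0, -0.2, 0, 0, 0]
    - [0, 0, -0.2, 0, 0, 0]

```text
time_s: 11.4
position: [0.5871, -0.0064, 0.0806]
tcp_rot: [[-0.074, 0.997, 0.006], [0.997, 0.074, -0.001], [-0.002, 0.006, -1.0]]
force: [0.6, -0.1, -2.0]
opening: 0.459
grasp_force: 30.0
```

Run:
```python
from h import *
c=np.array([.504,.3215]);u=np.array([np.cos(np.radians(71.5)),np.sin(np.radians(71.5))])
for k in(.06,-.05):print(c+k*u,goal([*(c+k*u),.075],71.5))
print(np.array(readout.read_state()['position']))
```

```text
[0.52303828 0.37839942] (array([ 1.5541, -0.1414,  0.0189]), array([ 0.0028,  0.0033, -0.7472]))
[0.48813477 0.27408382] (array([ 1.1483, -0.3115,  0.0186]), array([ 0.0028,  0.0033, -0.7472]))
[ 0.58705107 -0.00642392  0.08061274]
```

Request:
send_rows:
  moves:
    - [0.2, -0.02, 0, 0, 0, -0.09]
    - [0.4, -0.03, 0, 0, 0, -0.18]
    - [0.6, -0.05, 0, 0, 0, -0.27]
    - [0.777, -0.07, 0, 0, 0, -0.37]
    - [0.777, -0.07, 0, 0, 0, -0.37]
    - [0.777, -0.07, 0, 0, 0, -0.37]

```text
time_s: 12.0
position: [0.5523, 0.1875, 0.0773]
tcp_rot: [[-0.611, 0.791, -0.0], [0.791, 0.611, -0.001], [-0.0, -0.001, -1.0]]
force: [0.2, -0.1, -1.7]
opening: 0.458
grasp_force: 30.0
```

Run:
```python
from h import *
print(goal([.523,.378,.080],71.5))
p,d,pose=look('w3')
cv2.imwrite('pics/w3b.png',cv2.resize(p[:,:,::-1],(800,600),interpolation=cv2.INTER_CUBIC))
```

```text
(array([ 0.6748,  0.3732, -0.0112]), array([-0.0004,  0.    , -0.3758]))
```

View pics/w3b.png

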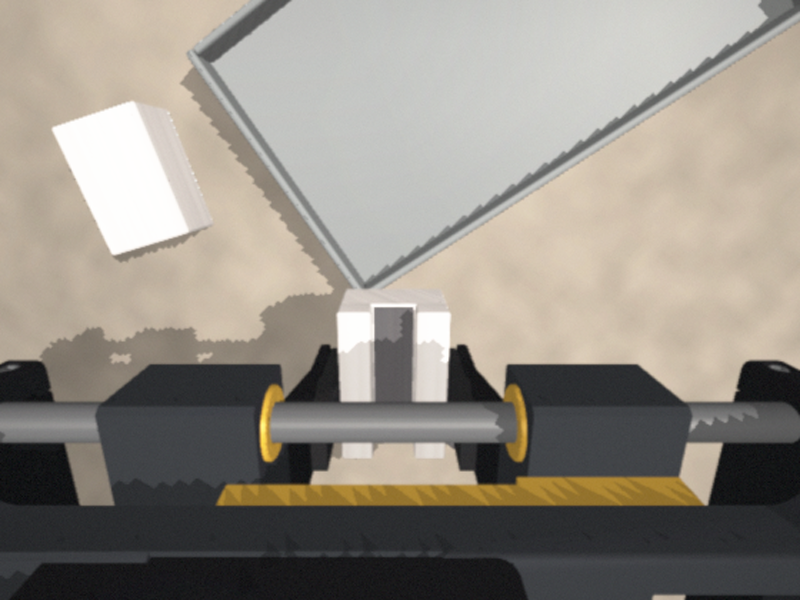

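The slotted block is held level and straight, and the tray's corners show at (365,288) and (192,53). I'll check the tray pose from them.

Run:
```python
from h import *
p,d,pose=load('w3')
a,b,c=[ray('wrist',u*.7,v*.7,.022,pose)[:2] for u,v in[(365,288),(192,53),(795,18)]]
print(a,b,np.linalg.norm(a-b),np.degrees(np.arctan2(*(c-a)[::-1])))
th=np.arctan2(*(c-a)[::-1]);u=np.array([np.cos(th),np.sin(th)]);print('centre',(a+b)/2+.124*u)
```

```text
[0.52960235 0.19360674] [0.40513029 0.23317347] 0.13060941223984734 70.47049758643755
centre [0.50881855 0.33025632]
```

Request:
send_rows:
  moves:
    - [0.2, 0.1, 0, 0, 0, -0.09]
    - [0.4, 0.2, 0, 0, 0, -0.18]
    - [0.55, 0.3, 0, 0, 0, -0.27]
    - [0.675, 0.373, 0, 0, 0, -0.376]
    - [0.675, 0.373, 0, 0, 0, -0.376]
    - [0.675, 0.373, 0, 0, 0, -0.376]
    - [0.675, 0.373, 0, 0, 0, -0.376]

```text
time_s: 12.75
position: [0.5246, 0.3747, 0.0772]
tcp_rot: [[-0.947, 0.323, -0.001], [0.323, 0.947, -0.001], [0.001, -0.001, -1.0]]
force: [0.3, -0.5, -1.9]
opening: 0.457
grasp_force: 30.0
```

Request:
send_rows:
  moves:
    - [0, 0, 0.1, 0, 0, 0]
    - [0, 0, 0.17, 0, 0, 0]
    - [0, 0, 0.2, 0, 0, 0]
    - [0, 0, 0.222, 0, 0, 0]
    - [0, 0, 0.222, 0, 0, 0]
    - [0, 0, 0.222, 0, 0, 0]

```text
time_s: 13.35
position: [0.5248, 0.3768, 0.0227]
tcp_rot: [[-0.947, 0.32, 0.001], [0.32, 0.947, 0.0], [-0.001, 0.001, -1.0]]
force: [0.3, 0.3, -1.6]
opening: 0.459
grasp_force: 30.0
```

Request:
send_rows:
  moves:
    - [0, 0, 0.006, 0, 0, 0]
    - [0, 0, 0.012, 0, 0, 0]
    - [0, 0, 0.012, 0, 0, 0]

```text
time_s: 13.65
position: [0.5246, 0.3774, 0.0202]
tcp_rot: [[-0.948, 0.319, 0.002], [0.319, 0.948, 0.0], [-0.001, 0.001, -1.0]]
force: [-0.4, -0.9, 3.9]
opening: 0.454
grasp_force: 30.0
```

Contact. I release, rise and return for the middle block.

Request:
send_rows:
  grip: 0.75
  moves:
    - [0, 0, 0, 0, 0, 0]
    - [0, 0, 0, 0, 0, 0]
    - [0, 0, 0, 0, 0, 0]
    - [0, 0, -0.04, 0, 0, 0]
    - [0, 0, -0.15, 0, 0, 0]
    - [0, 0, -0.32, 0, 0, 0]
    - [0, 0, -0.32, 0, 0, 0]

```text
time_s: 14.35
position: [0.5281, 0.3792, 0.1054]
tcp_rot: [[-0.948, 0.319, 0.011], [0.319, 0.948, 0.006], [-0.009, 0.009, -1.0]]
force: [0.1, 0.9, 0.0]
opening: 0.749
grasp_force: 0.0
```

Run:
```python
from h import *
print(goal([.5897,-.0820,.10],4.19))
```

```text
(array([-0.8219, -1.6698,  0.0144]), array([0.0082, 0.0017, 0.7467]))
```

Request:
send_rows:
  moves:
    - [-0.1, -0.2, 0, 0, 0, 0.09]
    - [-0.2, -0.4, 0, 0, 0, 0.18]
    - [-0.3, -0.6, 0, 0, 0, 0.28]
    - [-0.41, -0.83, 0, 0, 0, 0.37]
    - [-0.41, -0.83, 0, 0, 0, 0.37]
    - [-0.41, -0.83, 0, 0, 0, 0.37]

```text
time_s: 14.95
position: [0.5558, 0.1436, 0.0992]
tcp_rot: [[-0.613, 0.79, 0.0], [0.79, 0.613, -0.001], [-0.001, -0.0, -1.0]]
force: [0.4, -0.8, -0.4]
opening: 0.751
grasp_force: 0.0
```

Run:
```python
from h import *
print(goal([.5897,-.0820,.10],4.19))
```

```text
(array([-0.7962, -0.4455, -0.0024]), array([-1.000e-04,  6.000e-04,  3.733e-01]))
```

Request:
send_rows:
  moves:
    - [-0.2, -0.1, 0, 0, 0, 0.09]
    - [-0.4, -0.2, 0, 0, 0, 0.18]
    - [-0.6, -0.3, 0, 0, 0, 0.28]
    - [-0.796, -0.445, 0, 0, 0, 0.373]
    - [-0.796, -0.445, 0, 0, 0, 0.373]
    - [-0.796, -0.445, 0, 0, 0, 0.373]
    - [-0.796, -0.445, 0, 0, 0, 0.373]

```text
time_s: 15.65
position: [0.59, -0.0771, 0.0989]
tcp_rot: [[-0.078, 0.997, -0.001], [0.997, 0.078, 0.001], [0.001, -0.0, -1.0]]
force: [-0.7, 1.0, -0.7]
opening: 0.749
grasp_force: 0.0
```

Run:
```python
from h import *
print(goal([.5897,-.0820,.026],4.19))
```

```text
(array([-0.0196, -0.0024,  0.2917]), array([-0.0003, -0.0006,  0.0031]))
```

Request:
send_rows:
  moves:
    - [-0.01, 0, 0.15, 0, 0, 0]
    - [-0.01, 0, 0.25, 0, 0, 0]
    - [-0.01, 0, 0.28, 0, 0, 0]
    - [-0.01, 0, 0.28, 0, 0, 0]
    - [-0.01, 0, 0.28, 0, 0, 0]

```text
time_s: 16.15
position: [0.591, -0.0791, 0.0299]
tcp_rot: [[-0.08, 0.997, 0.001], [0.997, 0.08, -0.0], [-0.0, 0.001, -1.0]]
force: [0.6, 0.1, -1.0]
opening: 0.751
grasp_force: 0.0
```

Request:
send_rows:
  grip: 0.3
  moves:
    - [0, 0, 0, 0, 0, 0]
    - [0, 0, 0, 0, 0, 0]
    - [0, 0, 0, 0, 0, 0]
    - [0, 0, 0, 0, 0, 0]
    - [0, 0, 0, 0, 0, 0]
    - [0, 0, 0, 0, 0, 0]
    - [0, 0, 0, 0, 0, 0]

```text
time_s: 16.85
position: [0.5905, -0.0803, 0.0295]
tcp_rot: [[-0.079, 0.997, 0.0], [0.997, 0.079, -0.0], [-0.0, 0.0, -1.0]]
force: [-1.7, -0.5, 4.8]
opening: 0.456
grasp_force: 30.0
```

Request:
send_rows:
  moves:
    - [0, 0, -0.03, 0, 0, 0]
    - [0, 0, -0.06, 0, 0, 0]
    - [0, 0, -0.12, 0, 0, 0]
    - [0, 0, -0.2, 0, 0, 0]
    - [0, 0, -0.2, 0, 0, 0]

```text
time_s: 17.35
position: [0.5926, -0.0807, 0.0822]
tcp_rot: [[-0.079, 0.997, 0.006], [0.997, 0.079, -0.002], [-0.002, 0.006, -1.0]]
force: [0.9, -0.1, -0.5]
opening: 0.458
grasp_force: 30.0
```

Run:
```python
from h import *
print(goal([.487,.271,.08],71))
```

```text
(array([ 1.4359, -0.3102,  0.0033]), array([ 0.0025,  0.0036, -0.7386]))
```

Request:
send_rows:
  moves:
    - [0.2, -0.04, 0, 0, 0, -0.09]
    - [0.4, -0.08, 0, 0, 0, -0.18]
    - [0.6, -0.12, 0, 0, 0, -0.27]
    - [0.72, -0.15, 0, 0, 0, -0.37]
    - [0.72, -0.15, 0, 0, 0, -0.37]
    - [0.72, -0.15, 0, 0, 0, -0.37]

```text
time_s: 17.95
position: [0.5386, 0.0971, 0.079]
tcp_rot: [[-0.614, 0.789, 0.0], [0.789, 0.614, -0.0], [-0.0, 0.0, -1.0]]
force: [0.4, -0.3, -1.8]
opening: 0.456
grasp_force: 30.0
```

Run:
```python
from h import *
print(goal([.487,.271,.08],71))
```

```text
(array([ 0.6758,  0.2641, -0.0044]), array([-1.000e-04,  3.000e-04, -3.679e-01]))
```

Request:
send_rows:
  moves:
    - [0.2, 0.07, 0, 0, 0, -0.09]
    - [0.4, 0.14, 0, 0, 0, -0.18]
    - [0.55, 0.2, 0, 0, 0, -0.27]
    - [0.676, 0.264, 0, 0, 0, -0.368]
    - [0.676, 0.264, 0, 0, 0, -0.368]
    - [0.676, 0.264, 0, 0, 0, -0.368]
    - [0.676, 0.264, 0, 0, 0, -0.368]

```text
time_s: 18.65
position: [0.4883, 0.2688, 0.0789]
tcp_rot: [[-0.944, 0.33, 0.0], [0.33, 0.944, -0.0], [-0.0, -0.0, -1.0]]
force: [1.2, 0.2, -2.1]
opening: 0.457
grasp_force: 30.0
```

Request:
send_rows:
  moves:
    - [0, 0, 0.1, 0, 0, 0]
    - [0, 0, 0.17, 0, 0, 0]
    - [0, 0, 0.2, 0, 0, 0]
    - [0, 0, 0.222, 0, 0, 0]
    - [0, 0, 0.222, 0, 0, 0]
    - [0, 0, 0.222, 0, 0, 0]

```text
time_s: 19.25
position: [0.4879, 0.2701, 0.024]
tcp_rot: [[-0.945, 0.327, 0.001], [0.327, 0.945, 0.0], [-0.001, 0.001, -1.0]]
force: [0.8, 0.4, -1.1]
opening: 0.458
grasp_force: 30.0
```

Request:
send_rows:
  moves:
    - [0, 0, 0.006, 0, 0, 0]
    - [0, 0, 0.012, 0, 0, 0]
    - [0, 0, 0.012, 0, 0, 0]

```text
time_s: 19.55
position: [0.4878, 0.2706, 0.0215]
tcp_rot: [[-0.945, 0.326, 0.002], [0.326, 0.945, 0.0], [-0.001, 0.001, -1.0]]
force: [0.0, -1.4, 3.9]
opening: 0.46
grasp_force: 30.0
```

Request:
send_rows:
  grip: 0.75
  moves:
    - [0, 0, 0, 0, 0, 0]
    - [0, 0, 0, 0, 0, 0]
    - [0, 0, 0, 0, 0, 0]
    - [0, 0, -0.04, 0, 0, 0]
    - [0, 0, -0.15, 0, 0, 0]
    - [0, 0, -0.32, 0, 0, 0]
    - [0, 0, -0.5, 0, 0, 0]
    - [0, 0, -0.5, 0, 0, 0]

```text
time_s: 20.35
position: [0.4914, 0.2719, 0.152]
tcp_rot: [[-0.945, 0.326, 0.013], [0.326, 0.945, 0.004], [-0.011, 0.008, -1.0]]
force: [0.8, 0.0, -0.1]
opening: 0.75
grasp_force: 0.0
```

Run:
```python
from h import *
p,d=viewer.capture('top')
cv2.imwrite('pics/top1.png',cv2.resize(p[80:330,60:400,::-1],None,fx=2.35,fy=2.35,interpolation=cv2.INTER_CUBIC))
p,d,pose=look('w4')
print(readout.read_state()['joint_positions'])
```

```text
[ 1.75402289e+01  3.08060511e+01  9.61154885e+01  1.07228793e-03
  5.28837098e+01 -5.34037298e+01]
```

View pics/top1.png

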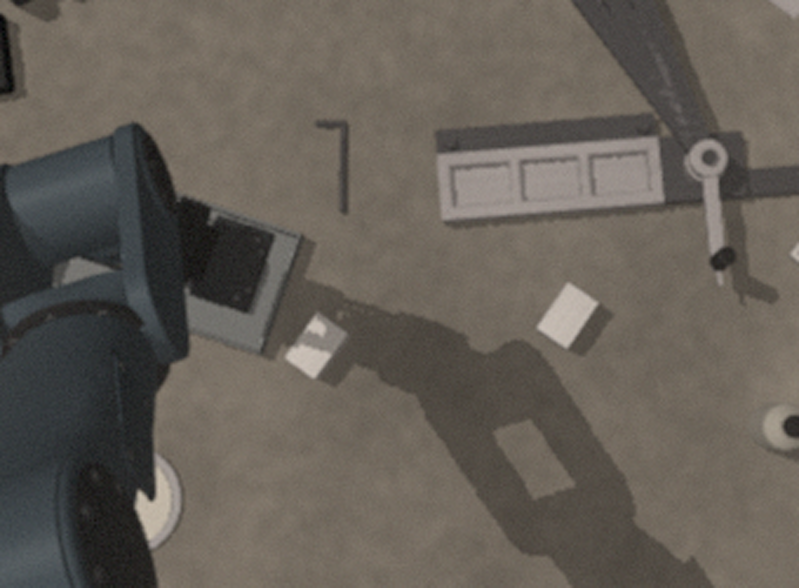

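All three pockets are empty and the lever is still open. The blanks have not moved visibly: the near-tray one is at crop (317,346), the other at (568,316). Now I pick the blank by the tray.

Run:
```python
from h import *
print(proj('top',[[.411,.168,.032],[.4407,-.0975,.032]]), np.array([317,346])/2.35+[60,80],np.array([568,316])/2.35+[60,80])
print(goal([.411,.168,.09],53.4))
```

```text
[[194.98765974 226.79418581]
 [301.79491162 214.10573815]] [194.89361702 227.23404255] [301.70212766 214.46808511]
(array([ 0.1573, -0.4889,  0.2276]), array([0.0016, 0.0015, 0.1949]))
```

Request:
send_rows:
  grip: 0.65
  moves:
    - [0.08, -0.25, 0, 0, 0, 0.1]
    - [0.157, -0.489, 0.1, 0, 0, 0.195]
    - [0.157, -0.489, 0.228, 0, 0, 0.195]
    - [0.157, -0.489, 0.228, 0, 0, 0.195]
    - [0.157, -0.489, 0.228, 0, 0, 0.195]
    - [0.157, -0.489, 0.228, 0, 0, 0.195]

```text
time_s: 21.05
position: [0.4116, 0.1681, 0.0884]
tcp_rot: [[-0.803, 0.596, 0.001], [0.596, 0.803, 0.0], [-0.001, 0.001, -1.0]]
force: [0.5, 0.0, -0.1]
opening: 0.652
grasp_force: 0.0
```

Run:
```python
from h import *
print(goal([.411,.168,.016],53.4), readout.read_state()['position'])
```

```text
(array([ 0.0018, -0.0018,  0.2898]), array([ 0.0006,  0.0005, -0.    ])) [0.41155052 0.16807543 0.08844027]
```

Request:
send_rows:
  moves:
    - [0, 0, 0.15, 0, 0, 0]
    - [0, 0, 0.25, 0, 0, 0]
    - [0, 0, 0.29, 0, 0, 0]
    - [0, 0, 0.29, 0, 0, 0]
    - [0, 0, 0.29, 0, 0, 0]

```text
time_s: 21.55
position: [0.4112, 0.1681, 0.0166]
tcp_rot: [[-0.803, 0.596, 0.002], [0.596, 0.803, 0.0], [-0.001, 0.001, -1.0]]
force: [-0.1, 0.1, -0.1]
opening: 0.656
grasp_force: 0.0
```

Request:
send_rows:
  grip: 0.3
  moves:
    - [0, 0, 0, 0, 0, 0]
    - [0, 0, 0, 0, 0, 0]
    - [0, 0, 0, 0, 0, 0]
    - [0, 0, 0, 0, 0, 0]
    - [0, 0, 0, 0, 0, 0]
    - [0, 0, 0, 0, 0, 0]

```text
time_s: 22.15
position: [0.4109, 0.1678, 0.0168]
tcp_rot: [[-0.803, 0.597, 0.002], [0.597, 0.803, 0.0], [-0.001, 0.001, -1.0]]
force: [0.6, 1.1, 6.4]
opening: 0.454
grasp_force: 30.0
```

Request:
send_rows:
  moves:
    - [0, 0, -0.05, 0, 0, 0]
    - [0, 0, -0.12, 0, 0, 0]
    - [0, 0, -0.25, 0, 0, 0]
    - [0, 0, -0.25, 0, 0, 0]
    - [0, 0, -0.25, 0, 0, 0]

```text
time_s: 22.65
position: [0.4104, 0.1676, 0.0788]
tcp_rot: [[-0.803, 0.596, 0.001], [0.596, 0.803, 0.0], [-0.001, 0.001, -1.0]]
force: [0.0, 0.5, -2.4]
opening: 0.456
grasp_force: 30.0
```

Run:
```python
from h import *
print(goal([.5842,-.0072,.075],4.19))
p,d,pose=look('w5')
cv2.imwrite('pics/w5b.png',cv2.resize(p[150:330,180:380,::-1],None,fx=3,fy=3,interpolation=cv2.INTER_CUBIC))
```

```text
(array([-0.975 , -0.1467,  0.0159]), array([8.000e-04, 3.000e-04, 5.466e-01]))
```

View pics/w5b.png

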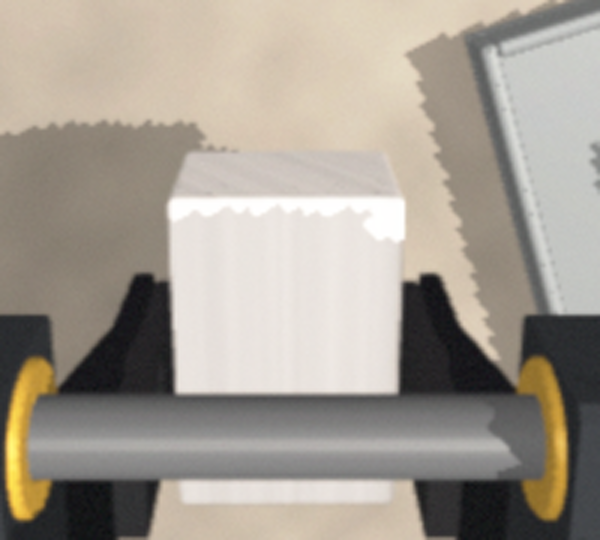

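The blank is held square: front top edge at crop v≈197, back edge at v≈503. From these I compute where its centre lies in the hand.

Run:
```python
from h import *
p,d,pose=load('w5');z=pose[0][2]+.0152
q=[ray('wrist',180+u/3-.33,150+v/3-.33,z,pose) for u,v in [(170,198),(404,197),(181,503),(391,503)]]
t=[(pose[1].T@(x-pose[0]))[:2].round(4) for x in q];print(t,np.mean(t,0))
```

```text
[array([ 0.0309, -0.0191]), array([0.0311, 0.0198]), array([-0.0284, -0.0192]), array([-0.0284,  0.0196])] [0.0013   0.000275]
```

Request:
send_rows:
  moves:
    - [-0.2, -0.03, 0, 0, 0, 0.09]
    - [-0.4, -0.06, 0, 0, 0, 0.18]
    - [-0.6, -0.09, 0, 0, 0, 0.27]
    - [-0.8, -0.12, 0, 0, 0, 0.36]
    - [-0.97, -0.147, 0, 0, 0, 0.45]
    - [-0.97, -0.147, 0, 0, 0, 0.546]
    - [-0.97, -0.147, 0, 0, 0, 0.546]
    - [-0.97, -0.147, 0, 0, 0, 0.546]
    - [-0.97, -0.147, 0, 0, 0, 0.546]

```text
time_s: 23.6
position: [0.5811, -0.0054, 0.0774]
tcp_rot: [[-0.077, 0.997, -0.004], [0.997, 0.077, 0.001], [0.001, -0.003, -1.0]]
force: [-1.1, -0.5, -2.6]
opening: 0.457
grasp_force: 30.0
```

Run:
```python
from h import *
print(goal([.5847,-.0083,.045],4.3))
```

```text
(array([-0.0129,  0.0141,  0.1296]), array([-0.0022, -0.0007,  0.0015]))
```

Request:
send_rows:
  moves:
    - [-0.013, 0.012, 0, 0, 0, 0]
    - [-0.013, 0.012, 0.1, 0, 0, 0]
    - [-0.013, 0.012, 0.13, 0, 0, 0]
    - [-0.013, 0.012, 0.13, 0, 0, 0]
    - [-0.013, 0.012, 0.13, 0, 0, 0]

```text
time_s: 24.1
position: [0.5862, -0.0093, 0.0462]
tcp_rot: [[-0.075, 0.997, -0.0], [0.997, 0.075, 0.0], [0.0, -0.0, -1.0]]
force: [-1.0, -0.1, -2.4]
opening: 0.45
grasp_force: 30.0
```

Run:
```python
from h import *
print(goal([.5847,-.0083,.029],4.2),readout.read_state()['position'])
```

```text
(array([ 0.0044, -0.0056,  0.0689]), array([-0.0001, -0.    ,  0.001 ])) [ 0.58618047 -0.0092841   0.04622064]
```

Request:
send_rows:
  moves:
    - [0.004, -0.005, 0, 0, 0, 0]
    - [0.004, -0.005, 0.02, 0, 0, 0]
    - [0.004, -0.005, 0.04, 0, 0, 0]
    - [0.004, -0.005, 0.055, 0, 0, 0]
    - [0.004, -0.005, 0.065, 0, 0, 0]
    - [0.004, -0.005, 0.07, 0, 0, 0]
    - [0.004, -0.005, 0.07, 0, 0, 0]

```text
time_s: 24.8
position: [0.5847, -0.0086, 0.0289]
tcp_rot: [[-0.074, 0.997, -0.0], [0.997, 0.074, 0.0], [0.0, -0.0, -1.0]]
force: [-0.8, 0.4, 1.3]
opening: 0.46
grasp_force: 30.0
```

Seated without side force. I release, lift and head for the second blank, looking on the way.

Request:
send_rows:
  grip: 0.7
  moves:
    - [0, 0, 0, 0, 0, 0]
    - [0, 0, 0, 0, 0, 0]
    - [0, 0, 0, 0, 0, 0]
    - [0, 0, -0.05, 0, 0, 0]
    - [0, 0, -0.15, 0, 0, 0]
    - [0, 0, -0.3, 0, 0, 0]
    - [0, 0, -0.5, 0, 0, 0]
    - [0, 0, -0.5, 0, 0, 0]

```text
time_s: 25.6
position: [0.59, -0.0094, 0.1611]
tcp_rot: [[-0.074, 0.997, 0.015], [0.997, 0.074, -0.003], [-0.004, 0.015, -1.0]]
force: [1.0, -0.5, -0.1]
opening: 0.7
grasp_force: 0.0
```

Run:
```python
from h import *
p,d=viewer.capture('top')
cv2.imwrite('pics/top2.png',p[:,:,::-1])
m=(p[180:250,260:345].min(2)>130).astype(np.uint8);n,l,st,ce=cv2.connectedComponentsWithStats(m)
for k in range(1,n):
  if st[k,4]>60:
    cn=cv2.findContours((l==k).astype(np.uint8),0,1)[0][0];r=cv2.boxPoints(cv2.minAreaRect(cn))+[260,180]
    w=np.array([ray('top',*q,.032)[:2] for q in r]);e=[w[1]-w[0],w[2]-w[1]]
    print(st[k,4],w.mean(0),[np.linalg.norm(x).round(4) for x in e],[np.degrees(np.arctan2(x[1],x[0])).round(1) for x in e])
print(goal([.4406,-.0976,.1],54.5))
```

```text
391 [ 0.44170932 -0.09516762] [np.float64(0.0604), np.float64(0.0414)] [np.float64(-34.1), np.float64(-124.4)]
(array([-0.3085, -0.6161,  0.2279]), array([ 0.0049,  0.0043, -0.5583]))
```

Request:
send_rows:
  moves:
    - [-0.15, -0.3, 0, 0, 0, -0.1]
    - [-0.309, -0.616, 0, 0, 0, -0.2]
    - [-0.309, -0.616, 0.1, 0, 0, -0.3]
    - [-0.309, -0.616, 0.2, 0, 0, -0.4]
    - [-0.309, -0.616, 0.22, 0, 0, -0.5]
    - [-0.309, -0.616, 0.22, 0, 0, -0.56]
    - [-0.309, -0.616, 0.22, 0, 0, -0.56]
    - [-0.309, -0.616, 0.22, 0, 0, -0.56]
    - [-0.309, -0.616, 0.22, 0, 0, -0.56]

```text
time_s: 26.55
position: [0.4371, -0.0969, 0.0986]
tcp_rot: [[-0.815, 0.58, 0.0], [0.58, 0.815, 0.0], [-0.0, 0.0, -1.0]]
force: [-0.3, 0.7, -0.1]
opening: 0.699
grasp_force: 0.0
```

Run:
```python
from h import *
print(goal([.4407,-.0973,.0165],54.7), readout.read_state()['position'])
```

```text
(array([-0.0126,  0.0069,  0.3283]), array([ 0.    ,  0.    , -0.0016])) [ 0.43713346 -0.09689317  0.09856563]
```

Request:
send_rows:
  moves:
    - [-0.013, 0.007, 0.15, 0, 0, 0]
    - [-0.013, 0.007, 0.28, 0, 0, 0]
    - [-0.013, 0.007, 0.328, 0, 0, 0]
    - [-0.013, 0.007, 0.328, 0, 0, 0]
    - [-0.013, 0.007, 0.328, 0, 0, 0]

```text
time_s: 27.05
position: [0.4409, -0.0974, 0.0167]
tcp_rot: [[-0.815, 0.579, 0.0], [0.579, 0.815, -0.0], [-0.0, -0.0, -1.0]]
force: [0.6, 0.0, 0.0]
opening: 0.7
grasp_force: 0.0
```

Request:
send_rows:
  grip: 0.3
  moves:
    - [0, 0, 0, 0, 0, 0]
    - [0, 0, 0, 0, 0, 0]
    - [0, 0, 0, 0, 0, 0]
    - [0, 0, 0, 0, 0, 0]
    - [0, 0, 0, 0, 0, 0]
    - [0, 0, 0, 0, 0, 0]

```text
time_s: 27.65
position: [0.4411, -0.0977, 0.0172]
tcp_rot: [[-0.816, 0.579, 0.001], [0.579, 0.816, -0.001], [-0.001, 0.0, -1.0]]
force: [-0.3, 0.7, 6.4]
opening: 0.459
grasp_force: 30.0
```

Request:
send_rows:
  moves:
    - [0, 0, -0.05, 0, 0, 0]
    - [0, 0, -0.12, 0, 0, 0]
    - [0, 0, -0.25, 0, 0, 0]
    - [0, 0, -0.25, 0, 0, 0]
    - [0, 0, -0.25, 0, 0, 0]

```text
time_s: 28.15
position: [0.4409, -0.0976, 0.0792]
tcp_rot: [[-0.816, 0.579, 0.001], [0.579, 0.816, -0.001], [-0.001, 0.0, -1.0]]
force: [-0.7, -0.1, -2.2]
opening: 0.459
grasp_force: 30.0
```

Run:
```python
from h import *
print(goal([.5902,-.0832,.078],4.2))
p,d,pose=look('w6')
cv2.imwrite('pics/w6b.png',cv2.resize(p[150:330,180:380,::-1],None,fx=3,fy=3,interpolation=cv2.INTER_CUBIC))
```

```text
(array([-0.4539,  0.3926,  0.0055]), array([4.000e-04, 7.000e-04, 5.605e-01]))
```

View pics/w6b.png

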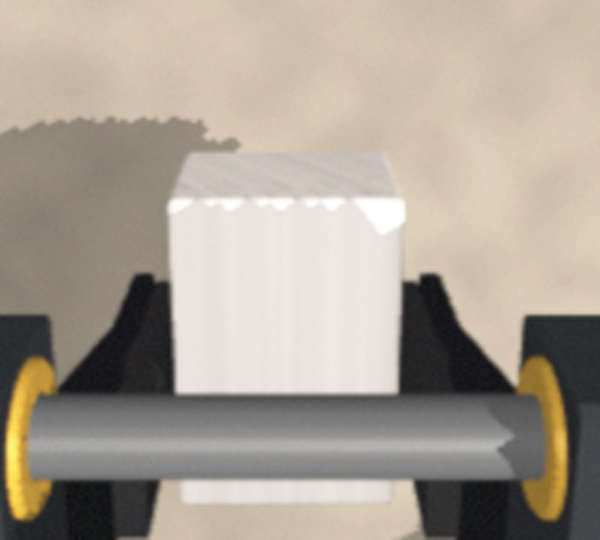

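The second blank sits in the hand exactly as the first did (edges at v≈198 and 503). On to the middle pocket.

Request:
send_rows:
  moves:
    - [-0.12, 0.1, 0, 0, 0, 0.09]
    - [-0.24, 0.2, 0, 0, 0, 0.18]
    - [-0.36, 0.3, 0, 0, 0, 0.27]
    - [-0.454, 0.393, 0, 0, 0, 0.36]
    - [-0.454, 0.393, 0, 0, 0, 0.45]
    - [-0.454, 0.393, 0, 0, 0, 0.56]
    - [-0.454, 0.393, 0, 0, 0, 0.56]
    - [-0.454, 0.393, 0, 0, 0, 0.56]
    - [-0.454, 0.393, 0.12, 0, 0, 0.56]
    - [-0.454, 0.393, 0.12, 0, 0, 0.56]
    - [-0.454, 0.393, 0.12, 0, 0, 0.56]

```text
time_s: 29.3
position: [0.589, -0.0828, 0.0483]
tcp_rot: [[-0.075, 0.997, -0.003], [0.997, 0.075, 0.001], [0.001, -0.003, -1.0]]
force: [-0.1, 0.3, -1.7]
opening: 0.459
grasp_force: 30.0
```

Run:
```python
from h import *
print(goal([.5903,-.0833,.0292],4.2),readout.read_state()['position'])
```

```text
(array([-0.0024,  0.0053,  0.0763]), array([-0.0018, -0.0008,  0.0012])) [ 0.58898531 -0.08282286  0.04828233]
```

Request:
send_rows:
  moves:
    - [0, 0, 0, 0, 0, 0]
    - [0, 0, 0, 0, 0, 0]
    - [0, 0, 0, 0, 0, 0]

```text
time_s: 29.6
position: [0.5907, -0.0833, 0.05]
tcp_rot: [[-0.074, 0.997, 0.002], [0.997, 0.074, -0.001], [-0.001, 0.002, -1.0]]
force: [0.1, -0.7, -2.2]
opening: 0.461
grasp_force: 30.0
```

Run:
```python
from h import *
print(goal([.5903,-.0833,.0292],4.2),readout.read_state()['position'])
```

```text
(array([-0.    , -0.0017,  0.0831]), array([0.001 , 0.0004, 0.0007])) [ 0.59070193 -0.08325378  0.04997626]
```

Request:
send_rows:
  moves:
    - [0, -0.002, 0.02, 0, 0, 0]
    - [0, -0.002, 0.04, 0, 0, 0]
    - [0, -0.002, 0.055, 0, 0, 0]
    - [0, -0.002, 0.07, 0, 0, 0]
    - [0, -0.002, 0.08, 0, 0, 0]
    - [0, -0.002, 0.083, 0, 0, 0]
    - [0, -0.002, 0.083, 0, 0, 0]

```text
time_s: 30.3
position: [0.5893, -0.083, 0.0292]
tcp_rot: [[-0.074, 0.997, -0.001], [0.997, 0.074, 0.0], [0.0, -0.001, -1.0]]
force: [-2.7, 0.7, 4.8]
opening: 0.457
grasp_force: 30.0
```

Request:
send_rows:
  grip: 0.7
  moves:
    - [0, 0, 0, 0, 0, 0]
    - [0, 0, 0, 0, 0, 0]
    - [0, 0, 0, 0, 0, 0]
    - [0, 0, -0.05, 0, 0, 0]
    - [0, 0, -0.15, 0, 0, 0]
    - [0, 0, -0.3, 0, 0, 0]
    - [0, 0, -0.5, 0, 0, 0]
    - [0, 0, -0.6, 0, 0, 0]

```text
time_s: 31.1
position: [0.5916, -0.0837, 0.1832]
tcp_rot: [[-0.074, 0.997, 0.007], [0.997, 0.074, -0.002], [-0.003, 0.006, -1.0]]
force: [-0.1, -0.5, -0.9]
opening: 0.699
grasp_force: 0.0
```

Request:
send_rows:
  moves:
    - [-0.15, -0.2, -0.1, 0, 0, 0.1]
    - [-0.26, -0.4, -0.2, 0, 0, 0.2]
    - [-0.26, -0.54, -0.3, 0, 0, 0.3]
    - [-0.26, -0.54, -0.3, 0, 0, 0.4]
    - [-0.26, -0.54, -0.3, 0, 0, 0.5]
    - [-0.26, -0.54, -0.3, 0, 0, 0.6]
    - [-0.26, -0.54, -0.3, 0, 0, 0.7]
    - [-0.26, -0.54, -0.3, 0, 0, 0.8]
    - [-0.26, -0.54, -0.3, 0, 0, 0.9]
    - [-0.26, -0.54, -0.3, 0, 0, 1]
    - [-0.26, -0.54, -0.3, 0, 0, 1]
    - [-0.26, -0.54, -0.3, 0, 0, 1]

```text
time_s: 32.3
position: [0.4598, -0.1579, 0.254]
tcp_rot: [[0.997, 0.074, 0.001], [0.074, -0.997, -0.001], [0.001, 0.001, -1.0]]
force: [-0.5, 0.2, 0.3]
opening: 0.699
grasp_force: 0.0
```

Run:
```python
from h import *
p,d,pose=look('w7');print(pose[0])
c=p[0:190,110:510,::-1]; cv2.imwrite('pics/c7.png',cv2.resize(c,None,fx=2,fy=2,interpolation=cv2.INTER_CUBIC))
i=viewer.camera_info('wrist');T=np.eye(4);T[:3,:3]=pose[1];T[:3,3]=pose[0];T=T@i['tool_from_camera']
v,u=np.mgrid[0:190,60:400];D=d[0:190,60:400]
X=np.stack([(u-i['cx'])/i['fx']*D,(v-i['cy'])/i['fy']*D,D,np.ones_like(D)],-1)@T.T
a=np.radians(4.19);F=np.array([[np.cos(a),-np.sin(a)],[np.sin(a),np.cos(a)]])
for c in ([.5842,-.0072],[.5897,-.082]):
    L=(X[...,:2]-c)@F;m=(abs(L[...,0])<.017)&(abs(L[...,1])<.027)&(D>0)
    A=np.c_[L[m],np.ones(m.sum())];s=np.linalg.lstsq(A,X[...,2][m],rcond=None)[0];print('tilt deg',np.degrees(s[:2]).round(2),'top z',s[2].round(4))
    m=(abs(L[...,0])<.03)&(abs(L[...,1])<.04)&(X[...,2]>.038);print('extent',L[m].min(0),L[m].max(0))
    r=cv2.minAreaRect(L[m].astype(np.float32)*1000);print(r)
print(goal([.4912,-.2540,.14],-86))
```

```text
[ 0.45977995 -0.157882    0.25404555]
tilt deg [ 0.15 -0.25] top z 0.0439
extent [-0.02008886 -0.03170784] [0.01973071 0.02891331]
((-0.16822242736816406, -1.3793277740478516), (39.755008697509766, 60.575103759765625), 0.3410254716873169)
tilt deg [-0.03 -0.08] top z 0.044
extent [-0.02086967 -0.03132757] [0.01870219 0.0291926 ]
((-1.0361824035644531, -1.0635299682617188), (39.5431022644043, 60.347984313964844), 0.33684131503105164)
(array([0.0959, 0.3928, 0.4559]), array([ 0.0003, -0.0004,  0.0038]))
```

View pics/c7.png

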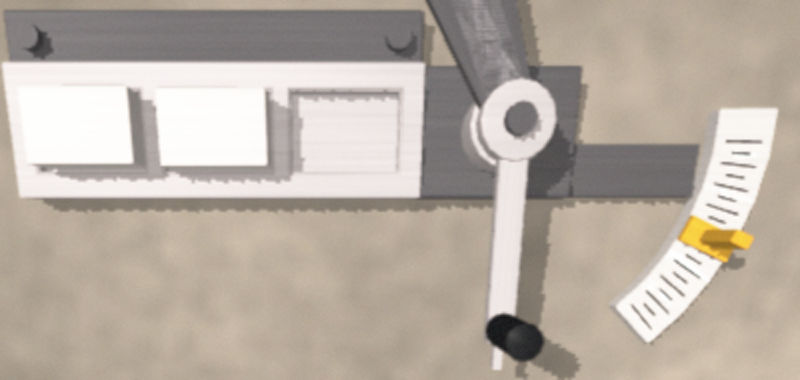

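Both blanks are seated flat and square, with tops at 44 mm, and the lever is still open. I go to the lever grip.

Request:
send_rows:
  moves:
    - [0.096, 0.2, 0.1, 0, 0, 0]
    - [0.096, 0.393, 0.3, 0, 0, 0]
    - [0.096, 0.393, 0.45, 0, 0, 0]
    - [0.096, 0.393, 0.45, 0, 0, 0]
    - [0.096, 0.393, 0.45, 0, 0, 0]
    - [0.096, 0.393, 0.45, 0, 0, 0]

```text
time_s: 32.95
position: [0.4914, -0.2536, 0.1421]
tcp_rot: [[0.997, 0.075, 0.001], [0.075, -0.997, -0.0], [0.001, 0.0, -1.0]]
force: [0.2, -0.8, -0.4]
opening: 0.7
grasp_force: 0.0
```

Run:
```python
from h import *
print(goal([.4912,-.2540,.068],-86))
```

```text
(array([-0.0012,  0.0012,  0.2963]), array([ 0.0003, -0.0006,  0.0033]))
```

Request:
send_rows:
  moves:
    - [0, 0, 0.15, 0, 0, 0]
    - [0, 0, 0.25, 0, 0, 0]
    - [0, 0, 0.295, 0, 0, 0]
    - [0, 0, 0.295, 0, 0, 0]

```text
time_s: 33.35
position: [0.4912, -0.2533, 0.0676]
tcp_rot: [[0.997, 0.075, -0.0], [0.075, -0.997, 0.0], [-0.0, -0.0, -1.0]]
force: [0.6, 1.0, 0.9]
opening: 0.702
grasp_force: 0.0
```

Request:
send_rows:
  grip: 0.1
  moves:
    - [0, 0, 0, 0, 0, 0]
    - [0, 0, 0, 0, 0, 0]
    - [0, 0, 0, 0, 0, 0]
    - [0, 0, 0, 0, 0, 0]
    - [0, 0, 0, 0, 0, 0]
    - [0, 0, 0, 0, 0, 0]
    - [0, 0, 0, 0, 0, 0]
    - [0, 0, 0, 0, 0, 0]
    - [0, 0, 0, 0, 0, 0]

```text
time_s: 34.25
position: [0.4911, -0.2541, 0.0672]
tcp_rot: [[0.997, 0.074, 0.0], [0.074, -0.997, -0.0], [0.0, 0.0, -1.0]]
force: [0.3, 0.5, 2.9]
opening: 0.222
grasp_force: 30.0
```

```bash
python3 lev.py 0 64 11 4.19 .6013 -.2462
```

```text
[ 0.49106639 -0.25413161  0.06718822] [ 0.491594   -0.25423705]
[0.002 0.045] -0.065
[0.009 0.089] -0.129
[0.02  0.132] -0.194
[0.036 0.174] -0.259
[0.055 0.214] -0.323
[0.079 0.252] -0.388
[0.106 0.287] -0.453
[0.137 0.32 ] -0.517
[0.171 0.349] -0.582
[0.208 0.374] -0.646
[0.247 0.396] -0.711
```

Request:
send_rows:
  moves:
    - [0.002, 0.045, 0, 0, 0, -0.065]
    - [0.009, 0.089, 0, 0, 0, -0.129]
    - [0.02, 0.132, 0, 0, 0, -0.194]
    - [0.036, 0.174, 0, 0, 0, -0.259]
    - [0.055, 0.214, 0, 0, 0, -0.323]
    - [0.079, 0.252, 0, 0, 0, -0.388]
    - [0.106, 0.287, 0, 0, 0, -0.453]
    - [0.137, 0.32, 0, 0, 0, -0.517]
    - [0.171, 0.349, 0, 0, 0, -0.582]
    - [0.208, 0.374, 0, 0, 0, -0.646]
    - [0.247, 0.396, 0, 0, 0, -0.711]
    - [0.247, 0.396, 0, 0, 0, -0.711]

```text
time_s: 35.45
position: [0.5615, -0.3495, 0.0672]
tcp_rot: [[0.371, 0.929, 0.002], [0.929, -0.371, -0.002], [-0.001, 0.003, -1.0]]
force: [0.7, -0.7, 1.0]
opening: 0.217
grasp_force: 30.0
```

```bash
cat > ang.py <<'E'
from h import *
s=readout.read_state();P=s['position'];d=P[:2]-np.array([.6013,-.2462]);print(P,np.linalg.norm(d),np.degrees(np.arctan2(d[1],d[0]))%360-184.19,s['force'],s['opening'],s['grasp_force'])
R=np.array(s['tcp_rot']);print('yaw',np.degrees(np.arctan2(R[1,1],R[0,1])))
E
python3 ang.py
```

```text
[ 0.56146812 -0.34948115  0.06720213] 0.11069586720634599 64.72014054282215 [ 0.72983123 -0.73063507  1.03539796] 0.21716906548437537 29.972795435239732
yaw -21.751194533655738
```

Request:
send_rows:
  moves:
    - [0, 0.008, 0, 0, 0, -0.01]
    - [0.001, 0.0145, 0, 0, 0, -0.021]
    - [0.001, 0.0145, 0, 0, 0, -0.021]
    - [0.001, 0.0145, 0, 0, 0, -0.021]

```text
time_s: 35.85
position: [0.5631, -0.35, 0.0672]
tcp_rot: [[0.341, 0.94, -0.0], [0.94, -0.341, -0.001], [-0.001, 0.0, -1.0]]
force: [-2.6, -3.2, 1.9]
opening: 0.218
grasp_force: 30.0
```

```bash
python3 ang.py; python3 ang.py
```

```text
[ 0.56309433 -0.35003023  0.06718587] 0.11063629773767375 65.60825855861276 [-2.60374796 -3.19283971  1.8639548 ] 0.21832242106533617 29.977706366694292
yaw -19.911278661998452
[ 0.56309433 -0.35003023  0.06718587] 0.11063629773767375 65.60825855861276 [-2.60374796 -3.19283971  1.8639548 ] 0.21832242106533617 29.977706366694292
yaw -19.911278661998452
```

Request:
send_rows:
  grip: 0.6
  moves:
    - [0, 0, 0, 0, 0, 0]
    - [0, 0, 0, 0, 0, 0]
    - [0, 0, 0, 0, 0, 0]
    - [0, 0, 0, 0, 0, 0]
    - [0, 0, -0.1, 0, 0, 0]
    - [0, 0, -0.25, 0, 0, 0]
    - [0, 0, -0.4, 0, 0, 0]
    - [-0.1, 0, -0.6, 0, 0, 0]
    - [-0.2, 0, -0.8, 0, 0, 0]
    - [-0.34, 0, -0.95, 0, 0, 0]
    - [-0.34, 0, -0.95, 0, 0, 0]
    - [-0.34, 0, -0.95, 0, 0, 0]

```text
time_s: 37.05
position: [0.5346, -0.4308, 0.3064]
tcp_rot: [[0.342, 0.94, 0.003], [0.94, -0.342, -0.003], [-0.002, 0.004, -1.0]]
force: [-0.2, 0.6, -0.2]
opening: 0.604
grasp_force: 0.0
```

Run:
```python
from h import *
p,d,pose=look('w8');print(pose[0])
cv2.imwrite('pics/w8b.png',cv2.resize(p[0:260,110:460,::-1],None,fx=2.28,fy=2.28,interpolation=cv2.INTER_CUBIC))
```

```text
[ 0.53460737 -0.43082207  0.30640307]
```

View pics/w8b.png

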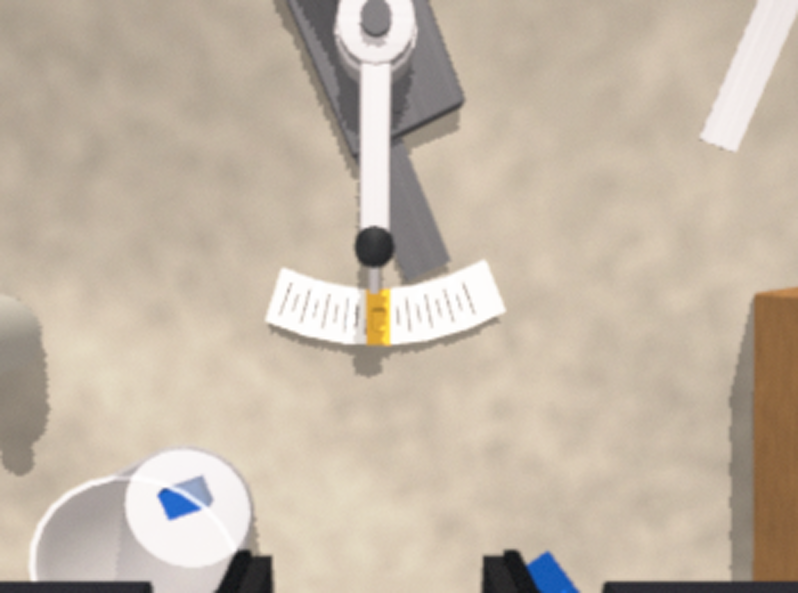

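The arm (centre column ≈375) points almost exactly at the brass tab (≈378.5). I'll fit the edges numerically to get the remaining error.

Run:
```python
from h import *
p,d,pose=load('w8');H=cv2.cvtColor(p,cv2.COLOR_RGB2HSV).astype(int)
br=(abs(H[...,0]-21)<6)&(H[...,1]>150)
arm=(p.min(2)>195)
def mids(m,rows,c0,c1,z):
    o=[]
    for r in rows:
        c=np.where(m[r,c0:c1])[0]
        if len(c)>5:o.append(ray('wrist',c0+(c.min()+c.max())/2,r,z,pose)[:2])
    return np.array(o)
def ang(q):
    u,_,v=np.linalg.svd(q-q.mean(0));e=v[0];e=e*np.sign(e@[-.4,-.9]);return np.degrees(np.arctan2(e[1],e[0]))%360-184.19
A=mids(arm,range(36,92),262,290,.06);B=mids(br,range(128,151),262,290,.017)
print(len(A),len(B),'arm',ang(A),'brass plate dir',ang(B))
for pv in ([.6013,-.2462],[.6018,-.2468]):
    for n,q in(('arm',A),('brass',B)):
        e=q.mean(0)-pv;print(n,np.degrees(np.arctan2(e[1],e[0]))%360-184.19)
# same-image test: brass mean vs line of arm extended
u=np.radians(ang(A)+184.19);n=np.array([-np.sin(u),np.cos(u)]);print('brass off arm line mm (+ = larger angle)',1000*(B.mean(0)-A.mean(0))@n)
```

```text
56 22 arm 64.26710526596895 brass plate dir 65.85684857107628
arm 65.78903997268796
brass 66.66729850735297
arm 65.11488740591943
brass 66.4121648402396
brass off arm line mm (+ = larger angle) 4.775180571678071
```

The lever is about 1.1° short. I'll re-grip it and nudge it.

Run:
```python
from h import *
print(goal([.5641,-.3505,.14],-19.5))
```

```text
(array([0.3342, 0.0064, 0.6559]), array([-0.0005, -0.0009, -0.0046]))
```

Request:
send_rows:
  moves:
    - [0.2, 0, 0.1, 0, 0, 0]
    - [0.334, 0.006, 0.25, 0, 0, 0]
    - [0.334, 0.006, 0.4, 0, 0, 0]
    - [0.334, 0.006, 0.6, 0, 0, 0]
    - [0.334, 0.006, 0.75, 0, 0, 0]
    - [0.334, 0.006, 0.9, 0, 0, 0]
    - [0.334, 0.006, 0.95, 0, 0, 0]
    - [0.334, 0.006, 0.95, 0, 0, 0]
    - [0.334, 0.006, 0.95, 0, 0, 0]

```text
time_s: 38.0
position: [0.5648, -0.3509, 0.0674]
tcp_rot: [[0.339, 0.941, 0.0], [0.941, -0.339, 0.0], [0.0, 0.0, -1.0]]
force: [0.1, -0.1, -0.2]
opening: 0.603
grasp_force: 0.0
```

Request:
send_rows:
  grip: 0.1
  moves:
    - [0, 0, 0, 0, 0, 0]
    - [0, 0, 0, 0, 0, 0]
    - [0, 0, 0, 0, 0, 0]
    - [0, 0, 0, 0, 0, 0]
    - [0, 0, 0, 0, 0, 0]
    - [0, 0, 0, 0, 0, 0]
    - [0, 0, 0, 0, 0, 0]
    - [0, 0, 0, 0, 0, 0]

```text
time_s: 38.8
position: [0.564, -0.3514, 0.0675]
tcp_rot: [[0.34, 0.941, -0.001], [0.941, -0.34, -0.0], [-0.0, -0.001, -1.0]]
force: [-2.8, 0.3, 5.5]
opening: 0.219
grasp_force: 30.0
```

```bash
python3 ang.py
```

```text
[ 0.5639796  -0.35135506  0.0675236 ] 0.11158135330756662 66.26980491027712 [-2.81925498  0.31656566  5.49347038] 0.21915632682570213 29.98243960639229
yaw -19.859987422655973
```

Another 1.2 mm along the arc (~0.5°), then release and look.

Request:
send_rows:
  moves:
    - [0, 0.003, 0, 0, 0, 0]
    - [0, 0.006, 0, 0, 0, -0.006]
    - [0, 0.006, 0, 0, 0, -0.006]
    - [0, 0.006, 0, 0, 0, -0.006]

```text
time_s: 39.2
position: [0.5655, -0.3519, 0.0675]
tcp_rot: [[0.33, 0.944, -0.001], [0.944, -0.33, -0.0], [-0.0, -0.0, -1.0]]
force: [-3.6, 1.0, 5.1]
opening: 0.214
grasp_force: 30.0
```

```bash
python3 ang.py
```

```text
[ 0.56548649 -0.35185117  0.0675216 ] 0.11155616690244477 67.08442901093264 [-3.60740307  1.00988021  5.05680674] 0.21395496621579976 29.98294478544267
yaw -19.298702377823076
```

Request:
send_rows:
  grip: 0.6
  moves:
    - [0, 0, 0, 0, 0, 0]
    - [0, 0, 0, 0, 0, 0]
    - [0, 0, 0, 0, 0, 0]
    - [0, 0, 0, 0, 0, 0]
    - [0, 0, -0.1, 0, 0, 0]
    - [0, 0, -0.25, 0, 0, 0]
    - [0, 0, -0.4, 0, 0, 0]
    - [-0.1, 0, -0.6, 0, 0, 0]
    - [-0.2, 0, -0.8, 0, 0, 0]
    - [-0.34, 0, -0.95, 0, 0, 0]
    - [-0.34, 0, -0.95, 0, 0, 0]
    - [-0.34, 0, -0.95, 0, 0, 0]

```text
time_s: 40.4
position: [0.5377, -0.4339, 0.3064]
tcp_rot: [[0.333, 0.943, 0.003], [0.943, -0.333, -0.003], [-0.002, 0.004, -1.0]]
force: [-0.0, 1.1, -0.3]
opening: 0.599
grasp_force: 0.0
```

Run:
```python
from h import *
p,d,pose=look('w9')
q,_=viewer.capture('scene')
c=np.vstack([cv2.resize(p[0:200,200:340,::-1],(400,571)),]);s=cv2.resize(q[180:340,100:500,::-1],(400,160))
c=np.hstack([c,np.vstack([cv2.resize(q[150:360,110:500,::-1],(400,215)),cv2.resize(viewer.capture('top')[0][80:330,60:440,::-1],(400,263)),np.zeros((93,400,3),np.uint8)])])
cv2.imwrite('pics/w9b.png',c)
H=cv2.cvtColor(p,cv2.COLOR_RGB2HSV).astype(int)
br=(abs(H[...,0]-21)<6)&(H[...,1]>150);arm=(p.min(2)>195)
def mids(m,rows,z):
    o=[]
    for r in rows:
        k=np.where(m[r,262:290])[0]
        if len(k)>5:o.append(ray('wrist',262+(k.min()+k.max())/2,r,z,pose)[:2])
    return np.array(o)
A=mids(arm,range(36,92),.06);B=mids(br,range(128,151),.017)
for q in(A,B):
    e=np.linalg.svd(q-q.mean(0))[2][0];e=e*np.sign(e@[-.4,-.9]);f=q.mean(0)-[.6015,-.2464]
    print(np.degrees(np.arctan2(e[1],e[0]))%360-184.19,np.degrees(np.arctan2(f[1],f[0]))%360-184.19)
print(readout.read_state()['force'])
```

```text
67.90836945044768 67.15069384704401
66.24719375486774 66.57048244532689
[-0.53312081  0.96791537 -0.13547647]
```

View pics/w9b.png

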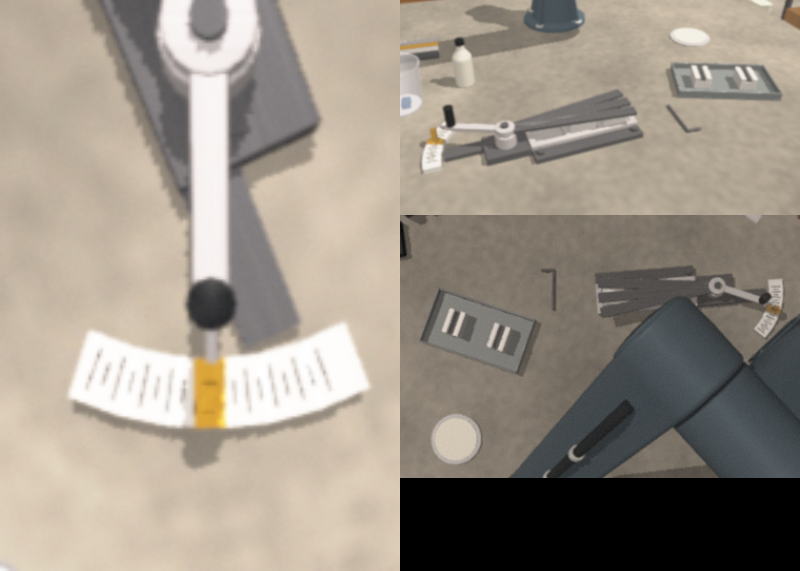

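The arm (column ≈209) lines up with the brass tab (≈209) to within about half a degree. Both slotted blocks lie slot-up in the tray, the strap is over the blanks, and the bystanders look undisturbed. I'm handing in.

```bash
python3 -c "
from rig import ticket
print(ticket.hand_in())"
```

```text
the job is handed in; nothing more can be done
None
```

I finished the changeover and handed it in at about 40 s: both finished blocks lie slot-up in the tray, both blanks are seated flat and square, and the lever is within about 0.5° of the brass tab with the strap over the blanks. `hand_in` gave no verdict.

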